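# Gauge the drilled enclosure and rack its packing plates

### The arm

A 7-joint arm with a two-finger parallel gripper is mounted at the origin on the work surface. World frame = base frame: x ahead of the robot, y to its left, z up, the work surface at z = 0. Lengths are in m, angles in rad, forces in N, time in s.
With the tool pointing down it reaches from about 0.425 to 0.95 m from the base axis. Payload 16.7 kg.
Tool frame: the origin (TCP) lies at the very end of the fingers, on their centre line; the grasp point (between the pads) lies 19 mm behind it; z points along the fingers, y is the line along which they close (so a half turn about z gives the same grasp; the last joint's range is limited). The gripper opens to 94 mm and grips with 3 to 60 N. Pads are 16 mm wide; open, the fingers measure 119 mm over their backs; the gripper's body (75 mm by 177 mm) begins 78 mm behind the grasp point.
Start: joints at [-1.367, 0.426, 0.074, 1.606, -0.034, 1.111, -0.067], TCP at [0.234, 0.633, 0.205] pointing down, gripper open.
Joint ranges: [-2.85, 2.85], [-0.5, 2.14], [-1.23, 1.37], [0.21, 2.46], [-1.02, 4.16], [0.16, 2.05], [-2.73, 2.73]. Speed limits (rad/s): [1.89, 1.89, 2.39, 2.39, 3.01, 3.01, 3.01].

### API

Orientations are given as a unit quaternion [x, y, z, w].
In Python, from workcell import r, cams, models gives the robot as it stands.
- The arm moves only by the shell command python3 -m crank 'ROWS' [FORCE]. ROWS is JSON, a list of rows, each an object of numbers: "rx", "ry", "rz": the turn, a rotation vector about the tool's x, y, z in rad; "x", "y", "z": the shift along the tool's x, y, z in m; "gripper": the opening, from -1 (shut) to 1 (fully open). A call has 1 to 12 rows; each row shifts and turns the commanded pose from where the row before left it, along the tool's axes as they then stand; what a row does not reach is not made up. A row lasts 1/8 s, in which the tool goes at most 62.5 mm and 10.7 degrees, less where a joint would pass 70% of its speed; a pose out of reach is approached as far as the arm can. A call with a gripper value outside its range is refused whole. The fingers move at their own pace and stop on an object; FORCE is the grip in N (left out, the last holds). Time passes only in rows, so rows that do not move let the fingers close. It gives the time, the measured TCP pose, the force, the opening and the grip force at its end, in the units of the state.
- r.get_obs(): the state, without advancing time (a new reading comes with each control period).
- cams.capture(name): name is "side" or "top" or "wrist"; returns a dict with "img" (480x640x3 uint8, red, green, blue), "range_z" (480x640 float32, m along the optical axis (not along the pixel's ray), 0 where there is no reading), "vfov" (degrees; the focal length in pixels is half the picture's height over the tangent of half this angle, whatever the lens; pixels are square), "cx", "cy" (the principal point, pixels), "pose" (4x4, takes a point from camera to world coordinates). Camera axes: x right, y down, z forward; pixel columns grow to the right and rows downward; lengths in m; the calibration is good to about 2 mm. The wrist camera is an equidistant fisheye: a pixel r from the principal point sees the ray r / f radians off the axis. A picture is of the moment at which its call begins.
- r.finish_job(): hands the job in; it is judged then, once.
Trained networks look in a picture, given as the dict that the camera call returned (one of the last four; its "shot" number tells which), for a name from the list of things; names that differ only in an ending like _2 or _b are one class to them, and where a whole thing is asked for, a point or a joint stands for the part that bears it (a point fixed in the world has none). Each returns a list of dicts, best first, with "p" (0 to 1); they miss things now and then, are a little off and sometimes report something else, mostly with a low value. They report only what shows in the picture. A call takes as long as a camera call. They do not tell look-alikes from the thing itself.
- models.trace(picture, label): "pixels" (480x640 bool, what is visible of it) and "rect" ([left, top, width, height] in pixels, round what is visible of it).
The state is a dict: "clock": time; "q": joint angles; "joint_velocities": joint speeds; "joint_efforts": joint torques, N m; "position": TCP position; "tool_rot": TCP orientation; "wrist_force": force on the tool from outside, world axes, zero at the start; "ft_torque": the same for the moment, N m; "gripper_width": finger opening in m; "grip_force": force on a finger pad.
Only numpy, scipy, OpenCV 4.12 (cv2) and the standard library are available. Lean on these libraries where they do the work, as an engineer would, in place of code of your own. Each camera call takes 0.05 s, during which the arm holds its last target. There are 200 camera calls.

### The job

Finish off the drilling job: slide the orange enclosure under the bar of the bridge gauge, up against the stop, to check that it clears, then bring it back out and set it down holes up, lying wholly on the rubber mat and lined up with it. Put every loose aluminium packing plate away in the rack, each slid fully home only in the slot whose opening matches its thickness, and leave the punch and the deburring tool where they lie.

Things in the scene. Friction and masses are not known exactly. Their poses are not given: they have to be found in the camera images.
- enclosure: The drilled pedal enclosure: an enamelled orange aluminium box, 112 (its x) x 60 (its y) x 31 high (its z), 0.22 kg, four dark drilled holes in its top face. Origin: centre of its underside. Either end may go first.
- gauge: Fixed bridge gauge: steel bar on two posts. Origin: on the bench under the bar's middle. Bar along its y, 14 wide, underside 37 above the bench, top 49; posts (16 square) at y = +-75. Parts are pushed through along its +x (roughly away from the robot). Stop strip beyond, 100 wide, 16 high, face at x = +72: the enclosure against it has its centre at x = +16 and shows 40 in front of the origin.
- mat: Fixed thin black rubber mat for checked work, 180 (its x) x 110 (its y) x 3 thick, to the robot's right. Origin: centre of its underside.
- rack: Fixed plywood base board of the plate rack, top 6 above the bench. Four slot blocks stand side by side on it, 76 apart along its y, mouths along its +x (roughly away from the robot). The board runs on as a flat apron 32 wide before the mouths: in its frame it spans x -42 to +70, y -158 to +158, top at 6. Origin: on the bench, under the middle of the blocks.
- slot6: Fixed dark steel slot block on the rack for the 6 mm plate: opening 8 high, 46 wide; roof 5 thick, so 13 high in all (the blocks differ only in height; their order changes). Origin: centre of its underside, on the board. Mouth at its x = +38, facing +x; back wall inside at x = -32: a plate fully home has its centre at x = +13, y = 0 and sticks out by 20.
- slot10: Fixed dark steel slot block on the rack for the 10 mm plate: opening 12 high, 46 wide; roof 5 thick, so 17 high in all (the blocks differ only in height; their order changes). Origin: centre of its underside, on the board. Mouth at its x = +38, facing +x; back wall inside at x = -32: a plate fully home has its centre at x = +13, y = 0 and sticks out by 20.
- slot14: Fixed dark steel slot block on the rack for the 14 mm plate: opening 16 high, 46 wide; roof 5 thick, so 21 high in all (the blocks differ only in height; their order changes). Origin: centre of its underside, on the board. Mouth at its x = +38, facing +x; back wall inside at x = -32: a plate fully home has its centre at x = +13, y = 0 and sticks out by 20.
- slot18: Fixed dark steel slot block on the rack for the 18 mm plate: opening 20 high, 46 wide; roof 5 thick, so 25 high in all (the blocks differ only in height; their order changes). Origin: centre of its underside, on the board. Mouth at its x = +38, facing +x; back wall inside at x = -32: a plate fully home has its centre at x = +13, y = 0 and sticks out by 20.
- plate6: Loose bare aluminium packing plate, 90 (its x) x 40 (its y) x 6 thick (its z), 0.06 kg nominal. Starts flat on the bench. Origin: the centre of the plate. May be absent.
- plate10: Loose bare aluminium packing plate, 90 (its x) x 40 (its y) x 10 thick (its z), 0.10 kg nominal. Starts flat on the bench. Origin: the centre of the plate. May be absent.
- plate14: Loose bare aluminium packing plate, 90 (its x) x 40 (its y) x 14 thick (its z), 0.14 kg nominal. Starts flat on the bench. Origin: the centre of the plate. May be absent.
- plate18: Loose bare aluminium packing plate, 90 (its x) x 40 (its y) x 18 thick (its z), 0.17 kg nominal. Starts flat on the bench. Origin: the centre of the plate. May be absent.
- punch: Steel centre punch lying on the bench beyond the plates, 100 x 12; bystander, leave alone. Origin under its middle.
- deburrer: Chrome deburring tool lying on the bench beyond the plates, 130 x 16; bystander, leave alone. Origin under its middle.
There are look-alikes about, which are no part of the job. Several things look just like the mat: the one meant starts farthest from the robot's base.

How it is judged:
By the outcome, as a careful person would: the job done as asked, in the order asked, and still so for the second after the job is handed in, with the robot touching nothing.
Of plate6, plate10, plate14, plate18 only 3 to 4 are there at a start; the rules pass over those that are not, and their reading is None.
At some moment in a run one of enclosure, plate6, plate10, plate14, plate18 may be knocked a few centimetres aside while the robot is not near it.
Once in a run the grip may slacken for a moment while it holds something.
It also fails if it takes over 210 s, if anything falls off the work surface, if the arm or the gripper's body presses on something with over 40 N, if the wrist force passes 120 N, or if a joint passes its speed limit or range.

## Working session

There is one attempt and no reset: what is moved stays moved. The work goes in short steps, Python scripts to look and compute and a shell command to move; the robot and the scene stay as the last step left them, time stands still between calls to the robot, and variables do not carry over. Pictures are saved under pics/ and viewed, at most 14 in all, crops included, and the job is handed in when it is done.

```bash
mkdir -p pics; ls
python3 - <<'E'
from workcell import r,cams,models
import cv2
o=r.get_obs();print(o)
for n in ("top","side"):
    p=cams.capture(n);cv2.imwrite(f"pics/{n}0.png",p["img"][:,:,::-1])
    print(n,p["vfov"],p["cx"],p["cy"],p["pose"].round(4).tolist())
E
```

```text
pics
{'clock': 0.0, 'q': array([-1.36648326,  0.42673209,  0.07385211,  1.60661782, -0.03408343,
        1.11079666, -0.06707155]), 'joint_velocities': array([ 1.52745053e-03,  8.79438130e-04, -3.70306500e-04, -6.64980284e-05,
        3.30465303e-04,  3.03057771e-04,  9.25919188e-04]), 'joint_efforts': array([-4.05687088e-04, -9.35810351e+01,  3.66686761e+00, -4.54213893e+01,
       -4.88291157e-02,  2.01822747e-02,  1.11965044e-04]), 'position': array([0.23375362, 0.63275802, 0.20477083]), 'tool_rot': array([ 1.75983862e-01,  9.84392839e-01, -6.44655283e-04, -5.87843895e-05]), 'wrist_force': array([0.19223859, 0.29680103, 0.89301987]), 'ft_torque': array([0.01202352, 0.01571156, 0.0711746 ]), 'grip_force': 0.0, 'gripper_width': 0.09419570262227174}
top 47.745535697997084 311.2375324040954 240.88090610510537 [[0.0282, -0.9849, 0.1708, 0.3516], [-0.9996, -0.0282, 0.0026, -0.0562], [0.0023, -0.1708, -0.9853, 1.0012], [0.0, 0.0, 0.0, 1.0]]
side 44.784391708217946 322.05366676770325 237.15048347032413 [[0.9985, -0.029, 0.0458, 0.4492], [-0.0542, -0.5668, 0.8221, -1.1452], [0.0021, -0.8233, -0.5675, 0.7975], [0.0, 0.0, 0.0, 1.0]]
```

View pics/top0.png

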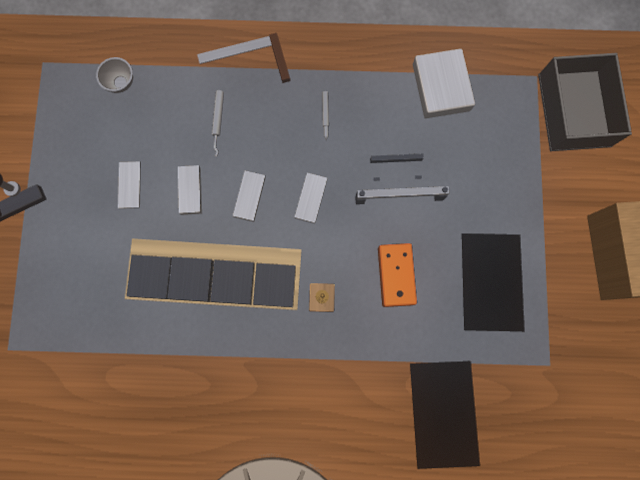

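View pics/side0.png

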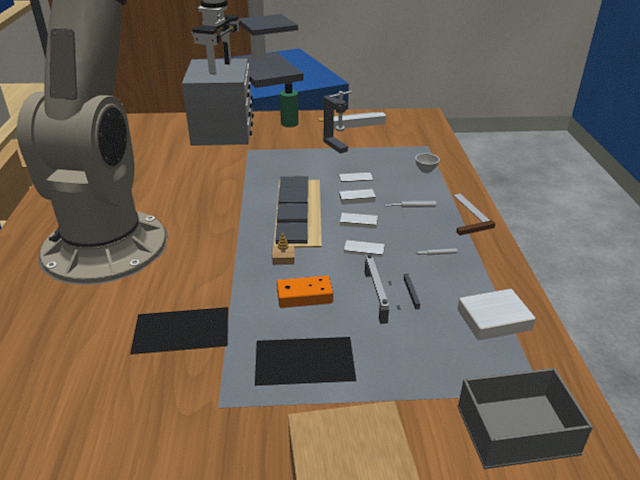

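The top view shows four plates near (129,185), (189,190), (249,195) and (311,198), and the rack at (213,275). The enclosure is at (397,275) and the gauge at (403,193). The far mat is at (492,282), with a look-alike at (445,415), nearer the robot.

```bash
cat > h.py <<'E'
from workcell import r,cams,models
import numpy as np,cv2
from scipy.spatial.transform import Rotation as R
def cloud(p):
    H,W=p["range_z"].shape;f=H/2/np.tan(np.radians(p["vfov"]/2))
    v,u=np.mgrid[:H,:W];z=p["range_z"]
    a,b=(u-p["cx"])/f,(v-p["cy"])/f
    P=np.stack([a*z,b*z,z],-1)@p["pose"][:3,:3].T+p["pose"][:3,3]
    return P
def rays(p,uv,z):  # pixel -> plane z (pinhole)
    f=240/np.tan(np.radians(p["vfov"]/2));uv=np.asarray(uv,float).reshape(-1,2)
    d=np.c_[(uv-[p["cx"],p["cy"]])/f,np.ones(len(uv))]@p["pose"][:3,:3].T
    o=p["pose"][:3,3];return o+d*((z-o[2])/d[:,2])[:,None]
def rect(p,mask,z):
    """centre, sizes (long,short), yaw of long axis in (-90,90] deg from world x"""
    c,_=cv2.findContours(mask.astype(np.uint8),cv2.RETR_EXTERNAL,cv2.CHAIN_APPROX_NONE)
    c=max(c,key=cv2.contourArea)
    q=rays(p,c.reshape(-1,2),z)[:,:2]
    (x,y),(w,h),a=cv2.minAreaRect((q*1000).astype(np.float32))
    if w<h:w,h,a=h,w,a+90
    return round(x,1),round(y,1),round(w,1),round(h,1),round((a+90)%180-90,1)
def look(p,names,pmin=.2):
    P=cloud(p)
    for n in names:
        for d in models.trace(p,n)[:6]:
            if d["p"]<pmin: continue
            m=d["pixels"];k=cv2.erode(m.astype(np.uint8),np.ones((3,3)))>0
            zz=P[k&(p["range_z"]>0)][:,2]
            if len(zz)<5: continue
            z=np.median(zz);print(n,round(d["p"],2),d["rect"],"z",round(z*1000,1),"fit",rect(p,m,z))
def go(x,y,z,yaw=None):
    """mm; yaw deg of the closing line (tool y) from world x; prints turn then shift in turned tool axes"""
    o=r.get_obs();M=R.from_quat(o["tool_rot"]).as_matrix()
    cur=np.degrees(np.arctan2(M[1,1],M[0,1]));d=0
    if yaw is not None: d=(yaw-cur+90)%180-90
    c=np.radians(d);
    T=np.c_[M[:,0],M[:,1],M[:,2]]
    W=R.from_rotvec([0,0,c]).as_matrix()@T
    s=W.T@(np.array([x,y,z])/1000-o["position"])
    print("t",round(o["clock"],2),"tcp",(o["position"]*1000).round(1),"cur yaw",cur.round(1),"tilt",M[:,2].round(3),"q7",o["q"][6].round(2),"w",round(o["gripper_width"]*1000,1),"F",o["wrist_force"].round(1))
    print("rz",round(-c,3),"shift",s.round(4))
E
python3 - <<'E'
from h import *
p=cams.capture("top")
look(p,["plate6","plate10","slot6","slot10","slot14","slot18","rack","enclosure","gauge","mat"])
P=cloud(p)
for u,v in [(213,340),(340,240),(80,250),(530,200),(220,225),(149,278),(190,280),(232,283),(275,286),(129,185),(189,190),(249,195),(311,198)]:
    print((u,v),(np.median(P[v-8:v+9,u-6:u+7].reshape(-1,3),0)*1000).round(1))
E
```

```text
plate6 0.97 [117.1, 161.8, 24.2, 44.6] z 6.5 fit (623.2, 294.7, 90.8, 41.8, 4.7)
plate6 0.82 [234.3, 169.3, 32.5, 53.4] z 14.4 fit (605.6, 65.1, 94.4, 43.6, -12.6)
plate6 0.61 [178.7, 165.8, 24.8, 51.4] z 18.4 fit (613.2, 176.4, 93.7, 42.3, 6.1)
plate6 0.59 [293.6, 169.8, 35.5, 53.2] z 10.6 fit (607.5, -50.4, 92.7, 41.5, -13.8)
plate10 0.97 [117.1, 161.8, 24.2, 44.6] z 6.5 fit (623.2, 294.7, 90.8, 41.8, 4.7)
plate10 0.82 [234.3, 169.3, 32.5, 53.4] z 14.4 fit (605.6, 65.1, 94.4, 43.6, -12.6)
plate10 0.61 [178.7, 165.8, 24.8, 51.4] z 18.4 fit (613.2, 176.4, 93.7, 42.3, 6.1)
plate10 0.59 [293.6, 169.8, 35.5, 53.2] z 10.6 fit (607.5, -50.4, 92.7, 41.5, -13.8)
slot6 0.98 [254.8, 264.1, 41.8, 42.7] z 19.4 fit (440.2, 10.9, 77.5, 72.2, -1.8)
slot6 0.94 [170.7, 257.9, 43.6, 43.1] z 31.4 fit (445.2, 160.1, 76.7, 75.2, -1.9)
slot6 0.84 [210.7, 257.3, 42.6, 48.4] z 27.4 fit (443.5, 86.0, 78.7, 74.2, -2.3)
slot6 0.75 [126.4, 253.5, 43.8, 44.0] z 23.5 fit (448.9, 236.9, 78.7, 76.3, -2.0)
slot10 0.98 [254.8, 264.1, 41.8, 42.7] z 19.4 fit (440.2, 10.9, 77.5, 72.2, -1.8)
slot10 0.94 [170.7, 257.9, 4
[... 1275 characters left out ...]
390.1, 181.7, 112.5, 0.2)
mat 0.8 [409.1, 361.6, 68.7, 106.8] z 3.6 fit (221.7, -298.3, 179.9, 111.4, 4.0)
mat 0.74 [457.9, 232.0, 67.6, 99.8] z 3.2 fit (459.2, -389.6, 179.9, 110.3, 0.3)
mat 0.49 [378.1, 243.2, 41.9, 64.5] z 31.0 fit (462.9, -208.3, 114.2, 64.6, 5.2)
(213, 340) [337.5 119.5   0.7]
(340, 240) [ 5.283e+02 -1.074e+02  5.000e-01]
(80, 250) [495.2 376.9   0.9]
(530, 200) [ 6.157e+02 -4.666e+02  6.000e-01]
(220, 225) [550.4 118.8   0.9]
(149, 278) [444.6 237.2  23.5]
(190, 280) [442.4 161.3  31.2]
(232, 283) [439.5  86.6  27.6]
(275, 286) [436.8   9.7  19.2]
(129, 185) [621.6 294.7   6.5]
(189, 190) [612.  177.4  18.4]
(249, 195) [606.5  65.1  14.6]
(311, 198) [604.6 -50.9  11. ]
```

Run:
```python
from h import *
for n in ("top","side"):
    p=cams.capture(n);P=cloud(p)*1000;ok=p["range_z"]>0
    box=ok&(abs(P[...,0]-620)<70)&(abs(P[...,1]+212)<100)
    def f(m,t):
        q=P[m][:,:2].astype(np.float32);print(n,t,len(q),cv2.minAreaRect(q),np.median(q,0))
    f(box&(P[...,2]>44),"bar");f(box&(P[...,2]>13)&(P[...,2]<19)&(P[...,0]>645),"stop")
    b=ok&(abs(P[...,0]-463)<80)&(abs(P[...,1]+209)<60)&(P[...,2]>28);f(b,"encl")
    for nm,(x,y,h) in dict(p6=(622,295,6),p18=(613,176,18),p14=(606,65,14),p10=(606,-50,10)).items():
        f(ok&(abs(P[...,0]-x)<60)&(abs(P[...,1]-y)<40)&(abs(P[...,2]-h-.5)<2),nm)
    for s,(x,y,h) in dict(s6=(440,11,19),s18=(445,160,31),s14=(443,86,27),s10=(449,237,23)).items():
        f(ok&(abs(P[...,0]-x)<45)&(abs(P[...,1]-y)<45)&(abs(P[...,2]-h-.5)<1.5),s)
go(420,-212,150,95)
```

```text
top bar 737 ((612.3150634765625, -216.94830322265625), (15.199953079223633, 165.324462890625), 4.449039936065674) [ 611.9634  -217.25085]
top stop 171 ((686.876220703125, -211.6488800048828), (9.328241348266602, 99.01966094970703), 2.197680711746216) [ 686.82574 -198.15532]
top encl 1941 ((464.4830627441406, -210.946533203125), (111.63639831542969, 59.7551383972168), 4.948541641235352) [ 463.40054 -210.9645 ]
top p6 745 ((622.06201171875, 297.01727294921875), (76.38031768798828, 115.5484848022461), 89.3939208984375) [623.3155  295.23846]
top p18 758 ((614.9517211914062, 178.16139221191406), (91.14247131347656, 40.71457290649414), 5.562914848327637) [613.7821  177.32559]
top p14 713 ((607.0796508789062, 65.7364501953125), (40.602298736572266, 90.53656005859375), 78.53447723388672) [605.94543  65.74233]
top p10 725 ((607.6118774414062, -50.13836669921875), (40.20001983642578, 90.22055053710938), 76.41426086425781) [607.5584  -50.24311]
top s6 1022 ((440.58709716796875, 13.476362228393555), (76.38667297363281, 76.114013671875), 87.7791519165039) [439.40137   10.665781]
top s18 1046 ((44
[... 1316 characters left out ...]
 [607.3962  -53.24484]
side s6 319 ((440.84716796875, 12.950021743774414), (83.11521911621094, 73.75138854980469), 87.8341064453125) [441.44223   14.225998]
side s18 242 ((445.5420227050781, 157.92874145507812), (81.7730484008789, 73.87553405761719), 88.02977752685547) [446.3378  156.71887]
side s14 310 ((443.130126953125, 87.254150390625), (87.24638366699219, 73.92562103271484), 88.11250305175781) [442.9618    86.230415]
side s10 151 ((449.1043701171875, 243.14927673339844), (59.32412338256836, 72.95269012451172), 87.0738754272461) [449.74042 241.45488]
t 0.75 tcp [233.9 633.1 205.5] cur yaw 69.7 tilt [-0. -0. -1.] q7 -0.07 w 93.5 F [ 0.1 -0.3 -0.3]
rz -0.441 shift [-0.1118 -0.8581  0.0555]
```

Run:
```python
from h import *
go(560,200,205)
```

```text
t 0.75 tcp [233.9 633.1 205.5] cur yaw 69.7 tilt [-0. -0. -1.] q7 -0.07 w 93.5 F [ 0.1 -0.3 -0.3]
rz -0.0 shift [-0.456  -0.2933  0.0005]
```

```bash
python3 -m crank '[{"x":-0.046,"y":-0.029},{"x":-0.046,"y":-0.029},{"x":-0.046,"y":-0.029},{"x":-0.046,"y":-0.029},{"x":-0.046,"y":-0.029},{"x":-0.046,"y":-0.029},{"x":-0.046,"y":-0.029},{"x":-0.046,"y":-0.029},{"x":-0.046,"y":-0.029},{"x":-0.042,"y":-0.032},{},{}]'
python3 - <<'E'
from h import *
print(r.get_obs()["q"].round(2))
go(460,-100,205,95)
go(420,-214,150,95)
E
```

```text
[-1.37  0.43  0.07  1.61 -0.03  1.11 -0.07]
t 0.75 tcp [233.9 633.1 205.5] cur yaw 69.7 tilt [-0. -0. -1.] q7 -0.07 w 93.5 F [ 0.1 -0.3 -0.3]
rz -0.441 shift [-1.614e-01 -7.501e-01  5.000e-04]
t 0.75 tcp [233.9 633.1 205.5] cur yaw 69.7 tilt [-0. -0. -1.] q7 -0.07 w 93.5 F [ 0.1 -0.3 -0.3]
rz -0.441 shift [-0.1116 -0.8601  0.0555]validation failed for argument at $[0]...
```

```bash
python3 -m crank '[{"rx":0,"ry":0,"rz":0,"x":-0.046,"y":-0.029,"z":0,"gripper":1}]'; echo; python3 -m crank '[{"x":-0.046,"y":-0.029,"z":0,"rx":0,"ry":0,"rz":0}]';echo; python3 -m crank --help
```

```text
clock: 0.88
position: [0.2641, 0.592, 0.2049]
tool_rot: [0.173, 0.985, 0.0, -0.001]
wrist_force: [1.7, -0.0, -1.4]
gripper_width: 0.0941
grip_force: 0.0

validation failed for argument at $[0]...
invalid input: not JSON, or not a number
```

```bash
python3 -m crank '[{"x":-0.046,"y":-0.029,"gripper":1}]'; echo; python3 -m crank '[{"rx":0,"ry":0,"rz":0,"x":-0.046,"y":-0.029,"z":0,"gripper":1},{"rx":0,"ry":0,"rz":0,"x":-0.046,"y":-0.029,"z":0,"gripper":1},{"rx":0,"ry":0,"rz":0,"x":-0.046,"y":-0.029,"z":0,"gripper":1},{"rx":0,"ry":0,"rz":0,"x":-0.046,"y":-0.029,"z":0,"gripper":1},{"rx":0,"ry":0,"rz":0,"x":-0.046,"y":-0.029,"z":0,"gripper":1},{"rx":0,"ry":0,"rz":0,"x":-0.046,"y":-0.029,"z":0,"gripper":1},{"rx":0,"ry":0,"rz":0,"x":-0.046,"y":-0.029,"z":0,"gripper":1},{"rx":0,"ry":0,"rz":0,"x":-0.046,"y":-0.029,"z":0,"gripper":1}]'
python3 - <<'E'
from h import *
print(r.get_obs()["q"].round(2))
go(420,-214,150,95)
E
```

```text
clock: 1.88
position: [0.5327, 0.2434, 0.2057]
tool_rot: [0.176, 0.984, 0.0, 0.0]
wrist_force: [1.4, 0.1, 0.2]
gripper_width: 0.0944
grip_force: 0.0
[-0.76  0.28  0.27  1.82 -0.09  1.04  0.76]
t 1.88 tcp [532.7 243.4 205.7] cur yaw 69.7 tilt [ 0.  0. -1.] q7 0.76 w 94.4 F [1.4 0.1 0.2]
rz -0.441 shift [ 0.1522 -0.4459  0.0555]validation failed for argument at $[0]...
```

```bash
python3 -m crank '[{"rx":0,"ry":0,"rz":-0.147,"x":0,"y":0,"z":0,"gripper":1},{"rx":0,"ry":0,"rz":-0.147,"x":0,"y":0,"z":0,"gripper":1},{"rx":0,"ry":0,"rz":-0.147,"x":0,"y":0,"z":0,"gripper":1},{"rx":0,"ry":0,"rz":0,"x":0.017,"y":-0.05,"z":0,"gripper":1},{"rx":0,"ry":0,"rz":0,"x":0.017,"y":-0.05,"z":0,"gripper":1},{"rx":0,"ry":0,"rz":0,"x":0.017,"y":-0.05,"z":0,"gripper":1},{"rx":0,"ry":0,"rz":0,"x":0.017,"y":-0.05,"z":0,"gripper":1},{"rx":0,"ry":0,"rz":0,"x":0.017,"y":-0.05,"z":0,"gripper":1},{"rx":0,"ry":0,"rz":0,"x":0.017,"y":-0.05,"z":0,"gripper":1},{"rx":0,"ry":0,"rz":0,"x":0.017,"y":-0.05,"z":0.02,"gripper":1},{"rx":0,"ry":0,"rz":0,"x":0.017,"y":-0.05,"z":0.02,"gripper":1},{"rx":0,"ry":0,"rz":0,"x":0.016,"y":-0.046,"z":0.015,"gripper":1}]';python3 -m crank '[{"rx":0,"ry":0,"rz":0,"x":0,"y":0,"z":0,"gripper":1},{"rx":0,"ry":0,"rz":0,"x":0,"y":0,"z":0,"gripper":1}]'
python3 - <<'E'
from h import *
print(r.get_obs()["q"].round(2))
p=cams.capture("side");P=cloud(p)*1000;ok=p["range_z"]>0
b=ok&(abs(P[...,0]-475)<80)&(abs(P[...,1]+209)<60)&(P[...,2]>28)&(P[...,2]<34);print(cv2.minAreaRect(P[b][:,:2].astype(np.float32)))
go(420,-214.5,7,95)
p=cams.capture("wrist");cv2.imwrite("pics/w1.png",p["img"][:,:,::-1])
E
```

```text
clock: 3.38
position: [0.4185, -0.2143, 0.1502]
tool_rot: [-0.044, 0.999, -0.0, 0.0]
wrist_force: [1.1, 0.0, 0.2]
gripper_width: 0.0939
grip_force: 0.0
clock: 3.62
position: [0.4194, -0.2124, 0.1506]
tool_rot: [-0.043, 0.999, 0.0, 0.0]
wrist_force: [-0.5, -0.5, 0.2]
gripper_width: 0.0941
grip_force: 0.0
[-0.14  0.16  0.53  2.13 -0.11  0.87  2.11]
((465.27734375, -212.11288452148438), (111.58544158935547, 65.2967529296875), 4.5428667068481445)
t 3.67 tcp [ 419.7 -212.   150.8] cur yaw 95.0 tilt [ 0.001  0.    -1.   ] q7 2.11 w 93.6 F [ 0.5  0.2 -0.2]
rz 0.001 shift [-0.     -0.0026  0.1438]
```

View pics/w1.png

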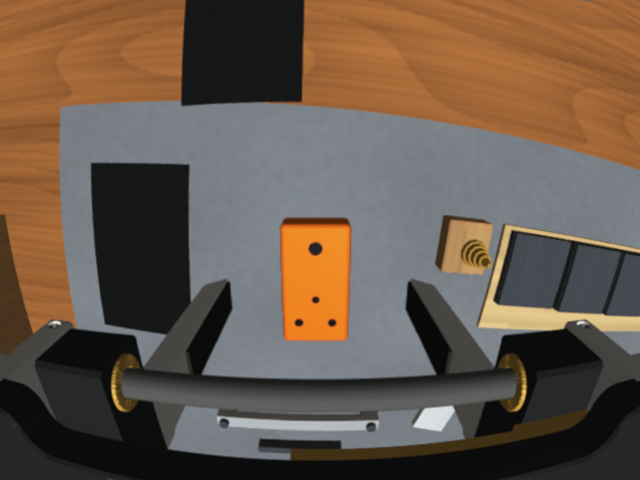

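The wrist view shows the enclosure at (315,280), centred between the open fingers at about (230,290) and (407,290). I'll descend and grip.

```bash
python3 -m crank '[{"rx":0,"ry":0,"rz":0,"x":0,"y":0,"z":0.05,"gripper":1},{"rx":0,"ry":0,"rz":0,"x":0,"y":0,"z":0.05,"gripper":1},{"rx":0,"ry":0,"rz":0,"x":0,"y":0,"z":0.03,"gripper":1},{"rx":0,"ry":0,"rz":0,"x":0,"y":0,"z":0.012,"gripper":1},{"rx":0,"ry":0,"rz":0,"x":0,"y":0,"z":0,"gripper":1},{"rx":0,"ry":0,"rz":0,"x":0,"y":0,"z":0,"gripper":0},{"rx":0,"ry":0,"rz":0,"x":0,"y":0,"z":0,"gripper":-0.5},{"rx":0,"ry":0,"rz":0,"x":0,"y":0,"z":0,"gripper":-0.5},{"rx":0,"ry":0,"rz":0,"x":0,"y":0,"z":0,"gripper":-0.5},{"rx":0,"ry":0,"rz":0,"x":0,"y":0,"z":0,"gripper":-0.5},{"rx":0,"ry":0,"rz":0,"x":0,"y":0,"z":0,"gripper":-0.5}]' 35
python3 - <<'E'
from h import *
p=cams.capture("side");look(p,["enclosure"])
P=cloud(p)*1000;ok=p["range_z"]>0
b=ok&(abs(P[...,0]-475)<80)&(abs(P[...,1]+209)<60)&(P[...,2]>28)&(P[...,2]<34);print(cv2.minAreaRect(P[b][:,:2].astype(np.float32)))
g=np.radians(3.7)
import numpy as np
O=np.array([612.3,-217.5])
for d in (-100,-28):
    t=O+d*np.array([np.cos(g),np.sin(g)]);go(t[0],t[1],8.5,93.7)
E
```

```text
clock: 5.1
position: [0.4195, -0.2128, 0.0089]
tool_rot: [-0.044, 0.999, -0.0, 0.0]
wrist_force: [-1.4, 0.8, 8.7]
gripper_width: 0.0597
grip_force: 34.9
enclosure 0.7 [278.5, 276.5, 56.3, 33.9] z 30.9 fit (476.1, -226.9, 92.7, 90.5, -87.9)
((465.382080078125, -215.0043487548828), (116.12244415283203, 68.3282470703125), 11.405810356140137)
t 5.2 tcp [ 419.4 -212.8    8.9] cur yaw 95.0 tilt [ 0.001 -0.    -1.   ] q7 2.31 w 59.9 F [-1.5 -0.   7.8]
rz 0.022 shift [-0.0922 -0.0171  0.0004]
t 5.2 tcp [ 419.4 -212.8    8.9] cur yaw 95.0 tilt [ 0.001 -0.    -1.   ] q7 2.31 w 59.9 F [-1.5 -0.   7.8]
rz 0.022 shift [-0.1642 -0.0171  0.0005]
```

```bash
python3 -m crank '[{"rx":0,"ry":0,"rz":0.022,"x":0,"y":0,"z":-0.0015,"gripper":-0.5},{"rx":0,"ry":0,"rz":0,"x":-0.015,"y":-0.006,"z":0,"gripper":-0.5},{"rx":0,"ry":0,"rz":0,"x":-0.015,"y":-0.006,"z":0,"gripper":-0.5},{"rx":0,"ry":0,"rz":0,"x":-0.015,"y":-0.005,"z":0,"gripper":-0.5},{"rx":0,"ry":0,"rz":0,"x":-0.02,"y":0,"z":0,"gripper":-0.5},{"rx":0,"ry":0,"rz":0,"x":-0.02,"y":0,"z":0,"gripper":-0.5},{"rx":0,"ry":0,"rz":0,"x":-0.02,"y":0,"z":0,"gripper":-0.5},{"rx":0,"ry":0,"rz":0,"x":-0.02,"y":0,"z":0,"gripper":-0.5},{"rx":0,"ry":0,"rz":0,"x":-0.02,"y":0,"z":0,"gripper":-0.5},{"rx":0,"ry":0,"rz":0,"x":-0.01,"y":0,"z":0,"gripper":-0.5},{"rx":0,"ry":0,"rz":0,"x":0,"y":0,"z":0,"gripper":-0.5},{"rx":0,"ry":0,"rz":0,"x":0,"y":0,"z":0,"gripper":-0.5}]'
python3 - <<'E'
from h import *
O=np.array([612.3,-217.5]);g=np.radians(3.7)
t=O-28*np.array([np.cos(g),np.sin(g)]);go(t[0],t[1],8.5,93.7)
for n in("top","side"):
    p=cams.capture(n);cv2.imwrite(f"pics/g_{n}.png",p["img"][120:360,220:540,::-1].repeat(2,0).repeat(2,1))
E
```

```text
clock: 6.7
position: [0.5741, -0.2198, 0.0098]
tool_rot: [-0.032, 0.999, 0.0, -0.0]
wrist_force: [-0.1, -0.1, -1.5]
gripper_width: 0.06
grip_force: 34.9
t 6.7 tcp [ 574.1 -219.8    9.8] cur yaw 93.7 tilt [-0.001  0.    -1.   ] q7 2.21 w 60.0 F [-0.1 -0.1 -1.5]
rz 0.0 shift [-0.0102 -0.0002  0.0013]
```

View pics/g_side.png

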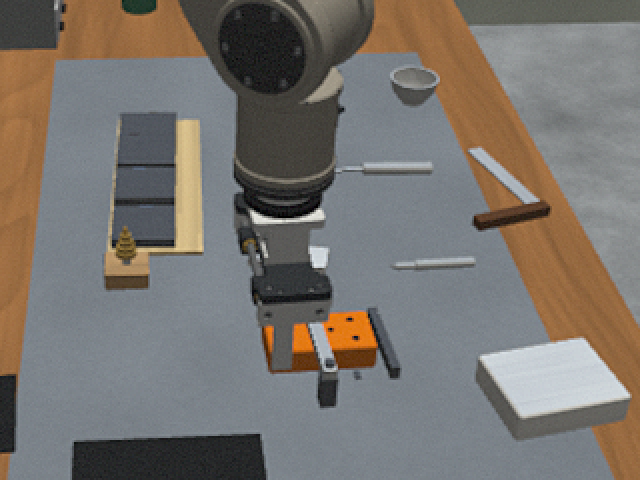

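The box is through under the bar, with its far end a few millimetres short of the stop at about (385,345). I'll ease it on to contact.

```bash
python3 -m crank '[{"rx":0,"ry":0,"rz":0,"x":-0.004,"y":0,"z":0,"gripper":-0.5},{"rx":0,"ry":0,"rz":0,"x":-0.003,"y":0,"z":0,"gripper":-0.5},{"rx":0,"ry":0,"rz":0,"x":-0.001,"y":0,"z":0,"gripper":-0.5},{"rx":0,"ry":0,"rz":0,"x":0,"y":0,"z":0,"gripper":-0.5}]';python3 -m crank '[{"rx":0,"ry":0,"rz":0,"x":-0.001,"y":0,"z":0,"gripper":-0.5},{"rx":0,"ry":0,"rz":0,"x":0,"y":0,"z":0,"gripper":-0.5}]';python3 -m crank '[{"rx":0,"ry":0,"rz":0,"x":-0.001,"y":0,"z":0,"gripper":-0.5},{"rx":0,"ry":0,"rz":0,"x":0,"y":0,"z":0,"gripper":-0.5}]'
```

```text
clock: 7.3
position: [0.5826, -0.219, 0.0099]
tool_rot: [-0.033, 0.999, 0.0, -0.0]
wrist_force: [-3.0, -1.0, -0.9]
gripper_width: 0.0597
grip_force: 34.9
clock: 7.55
position: [0.5826, -0.2191, 0.0097]
tool_rot: [-0.032, 0.999, 0.0, -0.001]
wrist_force: [-8.2, -0.3, 1.0]
gripper_width: 0.0596
grip_force: 34.9
clock: 7.8
position: [0.5827, -0.2192, 0.0095]
tool_rot: [-0.032, 0.999, 0.0, -0.002]
wrist_force: [-12.2, -0.9, 2.0]
gripper_width: 0.0601
grip_force: 34.8
```

```bash
python3 -m crank '[{"rx":0,"ry":0,"rz":0,"x":0.005,"y":0,"z":0,"gripper":-0.5},{"rx":0,"ry":0,"rz":0,"x":0.02,"y":0,"z":0,"gripper":-0.5},{"rx":0,"ry":0,"rz":0,"x":0.025,"y":0,"z":0,"gripper":-0.5},{"rx":0,"ry":0,"rz":0,"x":0.025,"y":0,"z":0,"gripper":-0.5},{"rx":0,"ry":0,"rz":0,"x":0.025,"y":0,"z":0,"gripper":-0.5},{"rx":0,"ry":0,"rz":0,"x":0.025,"y":0,"z":0,"gripper":-0.5},{"rx":0,"ry":0,"rz":0,"x":0.015,"y":0,"z":0,"gripper":-0.5},{"rx":0,"ry":0,"rz":0,"x":0,"y":0,"z":0.001,"gripper":-0.5},{"rx":0,"ry":0,"rz":0,"x":0,"y":0,"z":0,"gripper":0.1},{"rx":0,"ry":0,"rz":0,"x":0,"y":0,"z":0,"gripper":0.8},{"rx":0,"ry":0,"rz":0,"x":0,"y":0,"z":0,"gripper":0.8},{"rx":0,"ry":0,"rz":0,"x":0,"y":0,"z":0,"gripper":0.8}]'
python3 -m crank '[{"rx":0,"ry":0,"rz":0,"x":-0.02,"y":0,"z":0,"gripper":0.8},{"rx":0,"ry":0,"rz":0,"x":-0.025,"y":0,"z":0,"gripper":0.8},{"rx":0,"ry":0,"rz":0,"x":0,"y":0,"z":0,"gripper":0.8},{"rx":0,"ry":0,"rz":0,"x":0,"y":0,"z":0,"gripper":0.8},{"rx":0,"ry":0,"rz":0,"x":0,"y":0,"z":0,"gripper":0.0},{"rx":0,"ry":0,"rz":0,"x":0,"y":0,"z":0,"gripper":-0.5},{"rx":0,"ry":0,"rz":0,"x":0,"y":0,"z":0,"gripper":-0.5},{"rx":0,"ry":0,"rz":0,"x":0,"y":0,"z":0,"gripper":-0.5},{"rx":0,"ry":0,"rz":0,"x":0,"y":0,"z":0,"gripper":-0.5}]' 35
python3 - <<'E'
from h import *
p=cams.capture("top");cv2.imwrite("pics/b_top.png",p["img"][100:400,300:600,::-1].repeat(2,0).repeat(2,1))
look(p,["enclosure"])
go(460,-388,60,90.3)
E
```

```text
clock: 9.3
position: [0.4455, -0.228, 0.009]
tool_rot: [-0.033, 0.999, -0.0, 0.0]
wrist_force: [1.0, -0.3, -0.3]
gripper_width: 0.0839
grip_force: 0.0
clock: 10.42
position: [0.4899, -0.2252, 0.009]
tool_rot: [-0.032, 0.999, -0.0, -0.0]
wrist_force: [-2.2, -0.6, 4.1]
gripper_width: 0.0598
grip_force: 34.9
enclosure 0.73 [169.4, 258.4, 44.1, 42.2] z 31.5 fit (445.4, 161.2, 77.2, 77.0, -2.2)
enclosure 0.5 [115.2, 162.4, 24.1, 46.8] z 6.8 fit (623.8, 294.4, 90.7, 41.3, 3.0)
enclosure 0.39 [323.7, 89.4, 6.0, 50.6] z 11.2 fit (771.9, -74.2, 96.0, 13.6, 1.4)
t 10.53 tcp [ 490.  -225.2    9.1] cur yaw 93.7 tilt [-0. -0. -1.] q7 2.27 w 59.8 F [-3.  -0.5  5.7]
rz 0.06 shift [ 0.0308 -0.1626 -0.0509]
```

View pics/b_top.png

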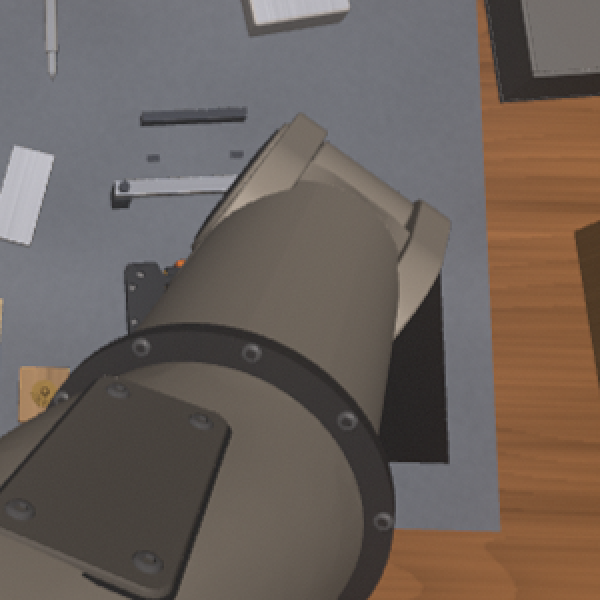

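The arm hides the enclosure from the top camera, but the fingers read 59.8 mm, so it is held. I'll lift it and carry it to the mat.

```bash
python3 -m crank '[{"rx":0,"ry":0,"rz":0,"x":0,"y":0,"z":-0.02,"gripper":-0.5},{"rx":0,"ry":0,"rz":0,"x":0,"y":0,"z":-0.03,"gripper":-0.5},{"rx":0,"ry":0,"rz":0.06,"x":0,"y":0,"z":0,"gripper":-0.5},{"rx":0,"ry":0,"rz":0,"x":0.008,"y":-0.04,"z":0,"gripper":-0.5},{"rx":0,"ry":0,"rz":0,"x":0.008,"y":-0.04,"z":0,"gripper":-0.5},{"rx":0,"ry":0,"rz":0,"x":0.008,"y":-0.04,"z":0,"gripper":-0.5},{"rx":0,"ry":0,"rz":0,"x":0.007,"y":-0.043,"z":0,"gripper":-0.5},{"rx":0,"ry":0,"rz":0,"x":0,"y":0,"z":0,"gripper":-0.5},{"rx":0,"ry":0,"rz":0,"x":0,"y":0,"z":0,"gripper":-0.5}]'
python3 - <<'E'
from h import *
go(460,-388,12.5,90.3);print(r.get_obs()["q"].round(2))
p=cams.capture("side");P=cloud(p)*1000
b=(p["range_z"]>0)&(abs(P[...,0]-460)<90)&(abs(P[...,1]+388)<70)&(abs(P[...,2]-82)<4)
q=P[b];print(len(q),q.min(0),q.max(0));cv2.imwrite("pics/m_side.png",p["img"][200:440,150:470,::-1].repeat(2,0).repeat(2,1))
E
```

```text
clock: 11.65
position: [0.4599, -0.3876, 0.0586]
tool_rot: [-0.003, 1.0, 0.0, -0.0]
wrist_force: [0.8, 0.6, -2.1]
gripper_width: 0.0599
grip_force: 34.9
t 11.65 tcp [ 459.9 -387.6   58.6] cur yaw 90.3 tilt [-0.     0.001 -1.   ] q7 2.47 w 59.9 F [ 0.8  0.6 -2.1]
rz -0.0 shift [-0.0001 -0.0004  0.0461]
[ 0.22  0.52  0.48  1.92 -0.33  0.79  2.47]
925 [ 406.73999817 -432.98607361   78.00712203] [ 518.08962257 -358.25330397   85.81855844]
```

View pics/m_side.png

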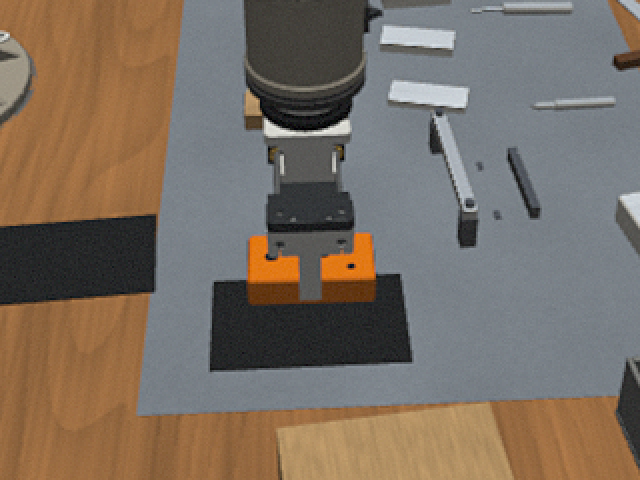

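The box hangs level over the far mat, holes up, centred at x of about 462. I'll lower and release it.

```bash
python3 -m crank '[{"rx":0,"ry":0,"rz":0,"x":0,"y":0,"z":0.025,"gripper":-0.5},{"rx":0,"ry":0,"rz":0,"x":0,"y":0,"z":0.015,"gripper":-0.5},{"rx":0,"ry":0,"rz":0,"x":0,"y":0,"z":0.005,"gripper":-0.5},{"rx":0,"ry":0,"rz":0,"x":0,"y":0,"z":0.001,"gripper":-0.5},{"rx":0,"ry":0,"rz":0,"x":0,"y":0,"z":0,"gripper":-0.5}]'
python3 -m crank '[{"rx":0,"ry":0,"rz":0,"x":0,"y":0,"z":0.0005,"gripper":0.0},{"rx":0,"ry":0,"rz":0,"x":0,"y":0,"z":0,"gripper":0.4},{"rx":0,"ry":0,"rz":0,"x":0,"y":0,"z":0,"gripper":0.9},{"rx":0,"ry":0,"rz":0,"x":0,"y":0,"z":0,"gripper":0.9},{"rx":0,"ry":0,"rz":0,"x":0,"y":0,"z":-0.03,"gripper":0.9},{"rx":0,"ry":0,"rz":0,"x":0,"y":0,"z":-0.05,"gripper":0.9},{"rx":0,"ry":0,"rz":0,"x":0,"y":0,"z":-0.06,"gripper":0.9},{"rx":0,"ry":0,"rz":0,"x":-0.04,"y":0.045,"z":0,"gripper":0.9},{"rx":0,"ry":0,"rz":0,"x":-0.04,"y":0.045,"z":0,"gripper":0.9},{"rx":0,"ry":0,"rz":0,"x":-0.04,"y":0.045,"z":0,"gripper":0.9},{"rx":0,"ry":0,"rz":0,"x":-0.04,"y":0.045,"z":0,"gripper":0.9},{"rx":0,"ry":0,"rz":0,"x":0,"y":0.045,"z":0,"gripper":0.9}]'
python3 - <<'E'
from h import *
p=cams.capture("top");cv2.imwrite("pics/m_top.png",p["img"][:,:,::-1])
look(p,["enclosure","plate10"])
go(640,-58,80,76.2+0)
print(r.get_obs()["q"].round(2))
E
```

```text
clock: 12.32
position: [0.4602, -0.3884, 0.0135]
tool_rot: [-0.003, 1.0, -0.0, 0.0]
wrist_force: [0.6, -0.4, -2.1]
gripper_width: 0.0597
grip_force: 34.9
clock: 13.82
position: [0.621, -0.1599, 0.1521]
tool_rot: [-0.004, 1.0, -0.0, 0.0]
wrist_force: [-0.5, -0.4, -0.4]
gripper_width: 0.0892
grip_force: 0.0
enclosure 0.76 [476.4, 245.8, 42.5, 62.1] z 33.9 fit (461.2, -384.7, 112.7, 68.4, -0.9)
plate10 0.93 [231.2, 171.8, 34.1, 51.7] z 14.5 fit (605.8, 66.0, 94.3, 43.8, -11.2)
plate10 0.72 [119.6, 161.3, 22.2, 46.9] z 6.7 fit (623.6, 294.3, 94.1, 42.2, 2.5)
plate10 0.56 [177.0, 165.3, 25.3, 52.9] z 18.4 fit (613.1, 177.3, 93.5, 44.4, 6.2)
t 13.97 tcp [ 619.2 -159.6  152.2] cur yaw 90.5 tilt [-0.     0.001 -1.   ] q7 1.95 w 89.5 F [ 0.2 -1.2  1. ]
rz 0.25 shift [0.004  0.1036 0.0723]
[-0.22  0.46  0.49  1.76 -0.25  0.99  1.95]
```

View pics/m_top.png

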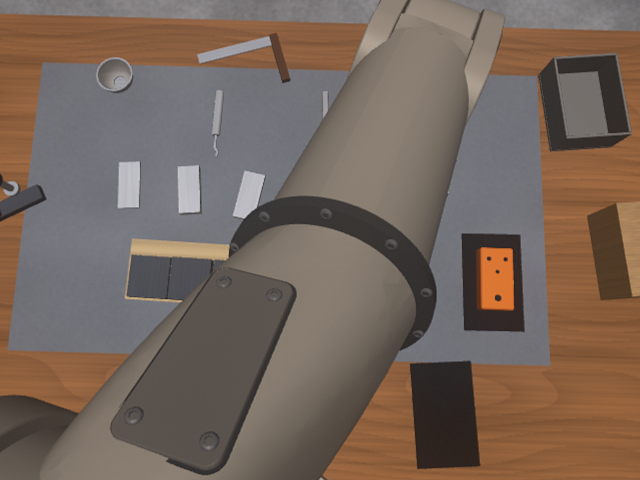

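The enclosure lies on the far mat at (496,278), aligned with it and holes up. Next is plate10.

```bash
python3 -m crank '[{"rx":0,"ry":0,"rz":0.125,"x":0,"y":0,"z":0,"gripper":0.7},{"rx":0,"ry":0,"rz":0.125,"x":0,"y":0,"z":0,"gripper":0.7},{"rx":0,"ry":0,"rz":0,"x":0.002,"y":0.05,"z":0.03,"gripper":0.7},{"rx":0,"ry":0,"rz":0,"x":0.002,"y":0.053,"z":0.042,"gripper":0.7},{"rx":0,"ry":0,"rz":0,"x":0,"y":0,"z":0,"gripper":0.7},{"rx":0,"ry":0,"rz":0,"x":0,"y":0,"z":0,"gripper":0.7}]' 30
cat >> h.py <<'E'
def plate(cam,x,y,h,pad=(65,48)):
    p=cams.capture(cam);P=cloud(p)*1000
    m=(p["range_z"]>0)&(abs(P[...,0]-x)<pad[0])&(abs(P[...,1]-y)<pad[1])&(abs(P[...,2]-h-.5)<1.7)
    m=cv2.morphologyEx(m.astype(np.uint8),cv2.MORPH_OPEN,np.ones((3,3)))>0
    q=P[m][:,:2].astype(np.float32);print(cam,len(q),cv2.minAreaRect(q) if len(q)>5 else None);return p
E
python3 - <<'E'
from h import *
plate("side",607,-50,10);go(641.6,-58.4,3,76.4)
E
```

```text
clock: 14.72
position: [0.639, -0.0673, 0.084]
tool_rot: [0.123, 0.992, -0.001, 0.0]
wrist_force: [0.2, -0.6, -0.2]
gripper_width: 0.0796
grip_force: 0.0
side 20 ((602.19677734375, -38.2829475402832), (21.259292602539062, 9.34299373626709), 83.10218048095703)
t 14.78 tcp [639.2 -67.8  84.5] cur yaw 75.8 tilt [ 0.001 -0.001 -1.   ] q7 1.62 w 80.0 F [ 0.4 -0.5  0.2]
rz -0.01 shift [-0.0001  0.0097  0.0814]
```

```bash
cat >> h.py <<'E'
def wcloud(p):
    f=240/np.tan(np.radians(p["vfov"]/2));v,u=np.mgrid[:480,:640]
    a,b=u-p["cx"],v-p["cy"];rr=np.hypot(a,b)+1e-9;t=np.tan(np.minimum(rr/f,1.5))
    z=p["range_z"];P=np.stack([t*a/rr*z,t*b/rr*z,z],-1)
    return P@p["pose"][:3,:3].T+p["pose"][:3,3]
def wplate(x,y,h,pad=(65,48),tol=1.7):
    p=cams.capture("wrist");P=wcloud(p)*1000
    m=(p["range_z"]>0)&(abs(P[...,0]-x)<pad[0])&(abs(P[...,1]-y)<pad[1])&(abs(P[...,2]-h-.5)<tol)
    m=cv2.morphologyEx(m.astype(np.uint8),cv2.MORPH_OPEN,np.ones((3,3)))>0
    q=P[m][:,:2].astype(np.float32);print("wrist",len(q),cv2.minAreaRect(q) if len(q)>5 else None);return p,P
E
python3 - <<'E'
from h import *
p,P=wplate(607,-50,10,(90,70),3);cv2.imwrite("pics/w2.png",p["img"][:,:,::-1])
m=(abs(P[...,0]-560)<20)&(abs(P[...,1])<30);print(np.median(P[m],0))
E
```

```text
wrist 7214 ((607.3519287109375, -49.501129150390625), (40.542076110839844, 90.19779205322266), 76.533203125)
[559.85941015  -0.6772093    0.95782014]
```

View pics/w2.png

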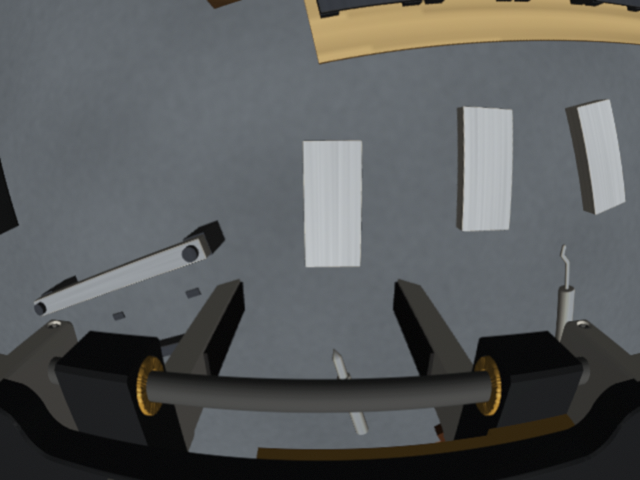

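The wrist view shows plate10 at (332,203), between the fingers, and its depth fit agrees with the other cameras. I'll grasp it.

```bash
python3 -m crank '[{"rx":0,"ry":0,"rz":-0.01,"x":0.001,"y":0.01,"z":0.03,"gripper":0.7},{"rx":0,"ry":0,"rz":0,"x":0,"y":0,"z":0.03,"gripper":0.7},{"rx":0,"ry":0,"rz":0,"x":0,"y":0,"z":0.015,"gripper":0.7},{"rx":0,"ry":0,"rz":0,"x":0,"y":0,"z":0.006,"gripper":0.7},{"rx":0,"ry":0,"rz":0,"x":0,"y":0,"z":0,"gripper":0.7},{"rx":0,"ry":0,"rz":0,"x":0,"y":0,"z":0,"gripper":-0.2},{"rx":0,"ry":0,"rz":0,"x":0,"y":0,"z":0,"gripper":-0.8},{"rx":0,"ry":0,"rz":0,"x":0,"y":0,"z":0,"gripper":-0.8},{"rx":0,"ry":0,"rz":0,"x":0,"y":0,"z":0,"gripper":-0.8},{"rx":0,"ry":0,"rz":0,"x":0,"y":0,"z":0,"gripper":-0.8},{"rx":0,"ry":0,"rz":0,"x":0,"y":0,"z":0,"gripper":-0.8}]' 35
python3 - <<'E'
from h import *
S=np.array([448.6,238]);a=np.radians(-2.1)
t=S+(38+92-11)*np.array([np.cos(a),np.sin(a)]);print(t)
go(t[0],t[1],60,87.9)
E
```

```text
clock: 16.2
position: [0.6406, -0.0556, 0.0028]
tool_rot: [0.117, 0.993, -0.0, 0.0]
wrist_force: [-0.8, -0.4, 2.0]
gripper_width: 0.0396
grip_force: 34.9
[567.52007886 233.63939866]
t 16.2 tcp [640.6 -55.6   2.8] cur yaw 76.5 tilt [ 0. -0. -1.] q7 1.66 w 39.6 F [-0.8 -0.4  2. ]
rz -0.198 shift [ 0.0836  0.2864 -0.0572]
```

```bash
python3 -m crank '[{"rx":0,"ry":0,"rz":0,"x":0,"y":0,"z":-0.03,"gripper":-0.8},{"rx":0,"ry":0,"rz":-0.099,"x":0,"y":0,"z":-0.027,"gripper":-0.8},{"rx":0,"ry":0,"rz":-0.099,"x":0,"y":0,"z":0,"gripper":-0.8},{"rx":0,"ry":0,"rz":0,"x":0.014,"y":0.048,"z":0,"gripper":-0.8},{"rx":0,"ry":0,"rz":0,"x":0.014,"y":0.048,"z":0,"gripper":-0.8},{"rx":0,"ry":0,"rz":0,"x":0.014,"y":0.048,"z":0,"gripper":-0.8},{"rx":0,"ry":0,"rz":0,"x":0.014,"y":0.048,"z":0,"gripper":-0.8},{"rx":0,"ry":0,"rz":0,"x":0.014,"y":0.048,"z":0,"gripper":-0.8},{"rx":0,"ry":0,"rz":0,"x":0.014,"y":0.046,"z":0,"gripper":-0.8},{"rx":0,"ry":0,"rz":0,"x":0,"y":0,"z":0,"gripper":-0.8},{"rx":0,"ry":0,"rz":0,"x":0,"y":0,"z":0,"gripper":-0.8}]'
python3 - <<'E'
from h import *
o=r.get_obs()
S=np.array([448.7,238.2]);a=np.radians(-2.1)
t=S+(38+92-11)*np.array([np.cos(a),np.sin(a)])
go(t[0],t[1],12,87.9)
p,P=wplate(530,236,67,(90,70),6);cv2.imwrite("pics/w3.png",p["img"][:,:,::-1])
for nm,y,h in(("s10",238,23),("s18",161,31),("s14",87,27),("s6",11,19)):
    m=(abs(P[...,1]-y)<60)&(abs(P[...,0]-445)<60)&(abs(P[...,2]-h-.5)<1.5);m=cv2.morphologyEx(m.astype(np.uint8),cv2.MORPH_OPEN,np.ones((3,3)))>0
    q=P[m][:,:2].astype(np.float32);print(nm,len(q),cv2.minAreaRect(q) if len(q)>5 else 0)
E
```

```text
clock: 17.58
position: [0.5671, 0.2329, 0.0595]
tool_rot: [0.018, 1.0, -0.0, -0.0]
wrist_force: [0.4, -1.3, -1.8]
gripper_width: 0.0394
grip_force: 34.9
t 17.57 tcp [567.1 232.9  59.5] cur yaw 87.9 tilt [-0.    -0.001 -1.   ] q7 1.3 w 39.4 F [ 0.4 -1.3 -1.8]
rz -0.0 shift [-0.0005  0.001   0.0475]
wrist 14998 ((533.0987548828125, 233.9576873779297), (62.09083938598633, 90.47440338134766), 89.05378723144531)
s10 14590 ((448.3341369628906, 240.04920959472656), (72.34712219238281, 76.40199279785156), 87.99717712402344)
s18 13494 ((445.6108703613281, 164.16586303710938), (72.43083190917969, 76.44459533691406), 87.95664978027344)
s14 9077 ((443.0755920410156, 88.2641372680664), (72.95918273925781, 75.91796875), 87.91493225097656)
s6 4435 ((440.39654541015625, 16.9991455078125), (59.183990478515625, 75.98930358886719), 87.74766540527344)
```

View pics/w3.png

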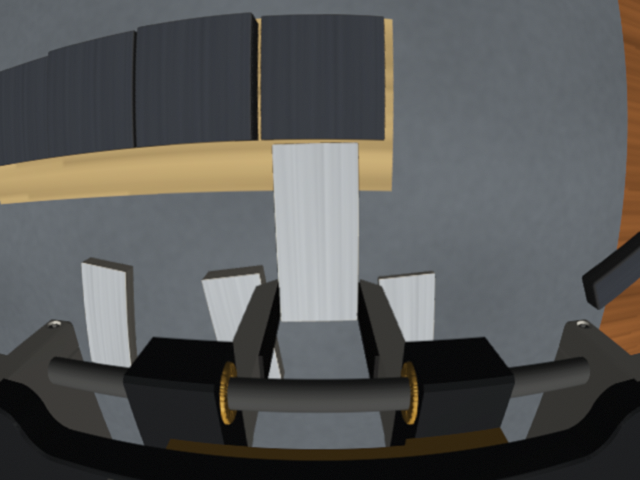

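The plate hangs in front of the 10 mm slot, its end at (318,143) just short of the mouth. I'll back off 4 mm, shift 2.4 mm in +y, lower it and slide it in.

```bash
python3 -m crank '[{"rx":0,"ry":0,"rz":0,"x":-0.004,"y":0.0025,"z":0.02,"gripper":-0.8},{"rx":0,"ry":0,"rz":0,"x":0,"y":0,"z":0.02,"gripper":-0.8},{"rx":0,"ry":0,"rz":0,"x":0,"y":0,"z":0.007,"gripper":-0.8},{"rx":0,"ry":0,"rz":0,"x":0,"y":0,"z":0.0025,"gripper":-0.8},{"rx":0,"ry":0,"rz":0,"x":0,"y":0,"z":0,"gripper":-0.8}]'
python3 - <<'E'
from h import *
go(571.3,235.3,9.6,88)
E
```

```text
clock: 18.25
position: [0.5713, 0.2356, 0.0102]
tool_rot: [0.018, 1.0, -0.0, 0.0]
wrist_force: [0.5, -0.4, -0.7]
gripper_width: 0.0397
grip_force: 34.9
t 18.25 tcp [571.3 235.6  10.2] cur yaw 87.9 tilt [ 0. -0. -1.] q7 1.33 w 39.7 F [ 0.5 -0.4 -0.7]
rz -0.002 shift [-0.     -0.0003  0.0006]
```

```bash
python3 -m crank '[{"rx":0,"ry":0,"rz":0,"x":0.005,"y":0,"z":0.0005,"gripper":-0.8},{"rx":0,"ry":0,"rz":0,"x":0.005,"y":0,"z":0,"gripper":-0.8},{"rx":0,"ry":0,"rz":0,"x":0.006,"y":0,"z":0,"gripper":-0.8},{"rx":0,"ry":0,"rz":0,"x":0,"y":0,"z":0,"gripper":-0.8}]'
python3 -m crank '[{"rx":0,"ry":0,"rz":0,"x":0.01,"y":0,"z":0,"gripper":-0.8},{"rx":0,"ry":0,"rz":0,"x":0.01,"y":0,"z":0,"gripper":-0.8},{"rx":0,"ry":0,"rz":0,"x":0.01,"y":0,"z":0,"gripper":-0.8},{"rx":0,"ry":0,"rz":0,"x":0.01,"y":0,"z":0,"gripper":-0.8},{"rx":0,"ry":0,"rz":0,"x":0.01,"y":0,"z":0,"gripper":-0.8},{"rx":0,"ry":0,"rz":0,"x":0.006,"y":0,"z":0,"gripper":-0.8},{"rx":0,"ry":0,"rz":0,"x":0,"y":0,"z":0,"gripper":-0.8}]'
```

```text
clock: 18.75
position: [0.5547, 0.2365, 0.0098]
tool_rot: [0.018, 1.0, 0.0, -0.0]
wrist_force: [-0.1, -0.2, -0.8]
gripper_width: 0.0393
grip_force: 34.9
clock: 19.62
position: [0.4989, 0.2385, 0.0097]
tool_rot: [0.018, 1.0, 0.0, -0.0]
wrist_force: [-0.1, -1.0, -0.8]
gripper_width: 0.0396
grip_force: 34.9
```

```bash
python3 -m crank '[{"rx":0,"ry":0,"rz":0,"x":0,"y":0,"z":0,"gripper":0},{"rx":0,"ry":0,"rz":0,"x":0,"y":0,"z":0,"gripper":0},{"rx":0,"ry":0,"rz":0,"x":-0.014,"y":0,"z":0,"gripper":0},{"rx":0,"ry":0,"rz":0,"x":-0.014,"y":0,"z":0,"gripper":0},{"rx":0,"ry":0,"rz":0,"x":0,"y":0,"z":0,"gripper":0},{"rx":0,"ry":0,"rz":0,"x":0,"y":0,"z":0,"gripper":-1},{"rx":0,"ry":0,"rz":0,"x":0,"y":0,"z":0,"gripper":-1},{"rx":0,"ry":0,"rz":0,"x":0,"y":0,"z":0,"gripper":-1},{"rx":0,"ry":0,"rz":0,"x":0,"y":0,"z":0,"gripper":-1},{"rx":0,"ry":0,"rz":0,"x":0,"y":0,"z":0,"gripper":-1}]' 10
python3 -m crank '[{"rx":0,"ry":0,"rz":0,"x":0.005,"y":0,"z":0,"gripper":-1},{"rx":0,"ry":0,"rz":0,"x":0.003,"y":0,"z":0,"gripper":-1},{"rx":0,"ry":0,"rz":0,"x":0.002,"y":0,"z":0,"gripper":-1},{"rx":0,"ry":0,"rz":0,"x":0.0015,"y":0,"z":0,"gripper":-1},{"rx":0,"ry":0,"rz":0,"x":0,"y":0,"z":0,"gripper":-1}]'
python3 -m crank '[{"rx":0,"ry":0,"rz":0,"x":0.0015,"y":0,"z":0,"gripper":-1},{"rx":0,"ry":0,"rz":0,"x":0,"y":0,"z":0,"gripper":-1}]'
python3 -m crank '[{"rx":0,"ry":0,"rz":0,"x":0.001,"y":0,"z":0,"gripper":-1},{"rx":0,"ry":0,"rz":0,"x":0,"y":0,"z":0,"gripper":-1}]'
```

```text
clock: 20.88
position: [0.5272, 0.2374, 0.0097]
tool_rot: [0.018, 1.0, 0.0, 0.0]
wrist_force: [-0.5, 0.6, -0.4]
gripper_width: 0.0016
grip_force: 0.0
clock: 21.5
position: [0.5161, 0.2378, 0.0098]
tool_rot: [0.019, 1.0, 0.0, 0.0]
wrist_force: [2.3, 1.0, -0.7]
gripper_width: 0.0005
grip_force: 1.3
clock: 21.75
position: [0.516, 0.2379, 0.0102]
tool_rot: [0.019, 1.0, 0.0, 0.002]
wrist_force: [8.8, -0.5, -0.6]
gripper_width: 0.0006
grip_force: 4.2
clock: 22.0
position: [0.5159, 0.2379, 0.0105]
tool_rot: [0.019, 1.0, 0.001, 0.002]
wrist_force: [11.2, -1.1, 0.1]
gripper_width: 0.0005
grip_force: 6.0
```

```bash
python3 -m crank '[{"rx":0,"ry":0,"rz":0,"x":-0.02,"y":0,"z":-0.01,"gripper":-1},{"rx":0,"ry":0,"rz":0,"x":-0.03,"y":0,"z":-0.04,"gripper":0.6},{"rx":0,"ry":0,"rz":0,"x":-0.03,"y":-0.02,"z":-0.04,"gripper":0.6},{"rx":0,"ry":0,"rz":0,"x":-0.03,"y":-0.03,"z":0,"gripper":0.6},{"rx":0,"ry":0,"rz":0,"x":0,"y":0,"z":0,"gripper":0.6},{"rx":0,"ry":0,"rz":0,"x":0,"y":0,"z":0,"gripper":0.6}]'
python3 - <<'E'
from h import *
p,P=wplate(614,177,18,(90,60),2);cv2.imwrite("pics/w4.png",p["img"][:,:,::-1])
m=(abs(P[...,1]-237)<40)&(P[...,0]>480)&(P[...,0]<545)&(abs(P[...,2]-17)<2.5);m=cv2.morphologyEx(m.astype(np.uint8),cv2.MORPH_OPEN,np.ones((3,3)))>0
q=P[m][:,:2].astype(np.float32);print(len(q),cv2.minAreaRect(q) if len(q)>5 else 0)
m=(abs(P[...,1]-238)<60)&(abs(P[...,0]-445)<60)&(abs(P[...,2]-23.5)<1.5);m=cv2.morphologyEx(m.astype(np.uint8),cv2.MORPH_OPEN,np.ones((3,3)))>0
q=P[m][:,:2].astype(np.float32);print("s10",len(q),cv2.minAreaRect(q))
go(614+34,177+3.5,3,95.5)
E
```

```text
clock: 22.75
position: [0.6205, 0.1841, 0.0991]
tool_rot: [0.018, 1.0, -0.0, -0.001]
wrist_force: [-0.2, -0.4, 0.2]
gripper_width: 0.0475
grip_force: 0.0
wrist 6372 ((614.7442016601562, 179.22549438476562), (90.31912994384766, 40.63195037841797), 4.743420124053955)
1559 ((496.0680236816406, 239.41294860839844), (39.97733688354492, 21.26644515991211), 87.8540267944336)
s10 5898 ((461.0358581542969, 239.34432983398438), (72.15897369384766, 51.85720443725586), 89.03691101074219)
t 22.8 tcp [620.4 184.6  99.1] cur yaw 87.9 tilt [-0.001  0.    -1.   ] q7 1.39 w 50.9 F [-0.1  1.1  0.4]
rz -0.132 shift [-0.0273 -0.0067  0.0961]
```

View pics/w4.png

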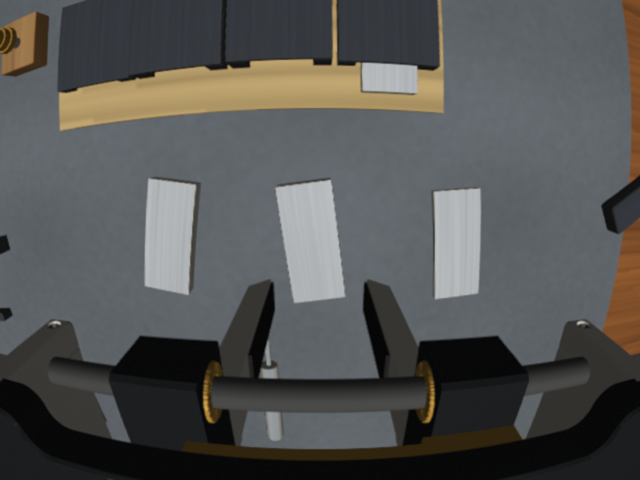

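Plate10 sits in its slot at (388,78), showing about 20 mm. Plate18 at (310,240) is next.

```bash
python3 -m crank '[{"rx":0,"ry":0,"rz":-0.124,"x":0,"y":0,"z":0,"gripper":0.5},{"rx":0,"ry":0,"rz":0,"x":-0.028,"y":-0.005,"z":0.03,"gripper":0.5},{"rx":0,"ry":0,"rz":0,"x":0,"y":0,"z":0.04,"gripper":0.5},{"rx":0,"ry":0,"rz":0,"x":0,"y":0,"z":0.02,"gripper":0.5},{"rx":0,"ry":0,"rz":0,"x":0,"y":0,"z":0.006,"gripper":0.5},{"rx":0,"ry":0,"rz":0,"x":0,"y":0,"z":0,"gripper":0.5},{"rx":0,"ry":0,"rz":0,"x":0,"y":0,"z":0,"gripper":-0.2},{"rx":0,"ry":0,"rz":0,"x":0,"y":0,"z":0,"gripper":-0.8},{"rx":0,"ry":0,"rz":0,"x":0,"y":0,"z":0,"gripper":-0.8},{"rx":0,"ry":0,"rz":0,"x":0,"y":0,"z":0,"gripper":-0.8},{"rx":0,"ry":0,"rz":0,"x":0,"y":0,"z":0,"gripper":-0.8}]' 35
python3 - <<'E'
from h import *
S=np.array([445.6,163.6]);a=np.radians(-2.05)
t=S+123*np.array([np.cos(a),np.sin(a)]);print(t)
go(t[0],t[1],10,87.95)
E
```

```text
clock: 24.18
position: [0.6498, 0.1814, 0.0041]
tool_rot: [-0.044, 0.999, 0.0, 0.0]
wrist_force: [-1.4, 0.2, 4.8]
gripper_width: 0.0399
grip_force: 35.0
[568.52127888 159.20009119]
t 24.18 tcp [649.8 181.4   4.1] cur yaw 95.0 tilt [ 0.  0. -1.] q7 1.56 w 39.9 F [-1.4  0.2  4.8]
rz 0.123 shift [ 0.0805 -0.0251 -0.006 ]
```

```bash
python3 -m crank '[{"rx":0,"ry":0,"rz":0,"x":0,"y":0,"z":-0.03,"gripper":-0.8},{"rx":0,"ry":0,"rz":0.123,"x":0,"y":0,"z":0,"gripper":-0.8},{"rx":0,"ry":0,"rz":0,"x":0.04,"y":-0.0125,"z":0,"gripper":-0.8},{"rx":0,"ry":0,"rz":0,"x":0.0405,"y":-0.0125,"z":0,"gripper":-0.8},{"rx":0,"ry":0,"rz":0,"x":0,"y":0,"z":0,"gripper":-0.8},{"rx":0,"ry":0,"rz":0,"x":0,"y":0,"z":0.015,"gripper":-0.8},{"rx":0,"ry":0,"rz":0,"x":0,"y":0,"z":0.006,"gripper":-0.8},{"rx":0,"ry":0,"rz":0,"x":0,"y":0,"z":0.001,"gripper":-0.8},{"rx":0,"ry":0,"rz":0,"x":0,"y":0,"z":0,"gripper":-0.8}]'
python3 - <<'E'
from h import *
go(568.5,159.2,10.9,87.95)
p,P=wplate(530,161,24,(70,30),3)
m=(abs(P[...,1]-164)<60)&(abs(P[...,0]-445)<60)&(abs(P[...,2]-31.5)<1.5);m=cv2.morphologyEx(m.astype(np.uint8),cv2.MORPH_OPEN,np.ones((3,3)))>0
q=P[m][:,:2].astype(np.float32);print("s18",len(q),cv2.minAreaRect(q))
E
```

```text
clock: 25.3
position: [0.5685, 0.159, 0.0113]
tool_rot: [0.018, 1.0, -0.0, -0.0]
wrist_force: [0.3, -0.1, -2.9]
gripper_width: 0.0397
grip_force: 35.0
t 25.3 tcp [568.5 159.   11.3] cur yaw 87.9 tilt [-0. -0. -1.] q7 1.46 w 39.7 F [ 0.3 -0.1 -2.9]
rz -0.0 shift [0.     0.0002 0.0004]
wrist 15926 ((533.8082275390625, 161.96682739257812), (59.989013671875, 90.47725677490234), 87.80333709716797)
s18 20454 ((453.33660888671875, 163.8185272216797), (72.18214416503906, 60.57710266113281), 87.9342041015625)
```

```bash
python3 -m crank '[{"rx":0,"ry":0,"rz":0,"x":0.005,"y":0.0005,"z":0.0003,"gripper":-0.8},{"rx":0,"ry":0,"rz":0,"x":0.005,"y":0,"z":0,"gripper":-0.8},{"rx":0,"ry":0,"rz":0,"x":0.006,"y":0,"z":0,"gripper":-0.8},{"rx":0,"ry":0,"rz":0,"x":0,"y":0,"z":0,"gripper":-0.8}]'
python3 -m crank '[{"rx":0,"ry":0,"rz":0,"x":0.01,"y":0,"z":0,"gripper":-0.8},{"rx":0,"ry":0,"rz":0,"x":0.01,"y":0,"z":0,"gripper":-0.8},{"rx":0,"ry":0,"rz":0,"x":0.01,"y":0,"z":0,"gripper":-0.8},{"rx":0,"ry":0,"rz":0,"x":0.01,"y":0,"z":0,"gripper":-0.8},{"rx":0,"ry":0,"rz":0,"x":0.01,"y":0,"z":0,"gripper":-0.8},{"rx":0,"ry":0,"rz":0,"x":0.005,"y":0,"z":0,"gripper":-0.8},{"rx":0,"ry":0,"rz":0,"x":0,"y":0,"z":0,"gripper":-0.8}]'
```

```text
clock: 25.85
position: [0.5518, 0.1604, 0.0115]
tool_rot: [0.018, 1.0, 0.0, -0.0]
wrist_force: [-0.1, 0.2, -2.3]
gripper_width: 0.0398
grip_force: 35.0
clock: 26.72
position: [0.4972, 0.1624, 0.0115]
tool_rot: [0.018, 1.0, 0.0, 0.0]
wrist_force: [0.4, -0.1, -1.9]
gripper_width: 0.0396
grip_force: 35.0
```

```bash
python3 -m crank '[{"rx":0,"ry":0,"rz":0,"x":0,"y":0,"z":0.0005,"gripper":0},{"rx":0,"ry":0,"rz":0,"x":0,"y":0,"z":0,"gripper":0},{"rx":0,"ry":0,"rz":0,"x":-0.014,"y":0,"z":0,"gripper":0},{"rx":0,"ry":0,"rz":0,"x":-0.014,"y":0,"z":0,"gripper":0},{"rx":0,"ry":0,"rz":0,"x":0,"y":0,"z":0,"gripper":0},{"rx":0,"ry":0,"rz":0,"x":0,"y":0,"z":0,"gripper":-1},{"rx":0,"ry":0,"rz":0,"x":0,"y":0,"z":0,"gripper":-1},{"rx":0,"ry":0,"rz":0,"x":0,"y":0,"z":0,"gripper":-1},{"rx":0,"ry":0,"rz":0,"x":0,"y":0,"z":0,"gripper":-1},{"rx":0,"ry":0,"rz":0,"x":0,"y":0,"z":0,"gripper":-1}]' 10
python3 -m crank '[{"rx":0,"ry":0,"rz":0,"x":0.005,"y":0,"z":0,"gripper":-1},{"rx":0,"ry":0,"rz":0,"x":0.003,"y":0,"z":0,"gripper":-1},{"rx":0,"ry":0,"rz":0,"x":0.003,"y":0,"z":0,"gripper":-1},{"rx":0,"ry":0,"rz":0,"x":0.0015,"y":0,"z":0,"gripper":-1},{"rx":0,"ry":0,"rz":0,"x":0,"y":0,"z":0,"gripper":-1}]'
python3 -m crank '[{"rx":0,"ry":0,"rz":0,"x":0.0015,"y":0,"z":0,"gripper":-1},{"rx":0,"ry":0,"rz":0,"x":0,"y":0,"z":0,"gripper":-1}]'
python3 -m crank '[{"rx":0,"ry":0,"rz":0,"x":0.001,"y":0,"z":0,"gripper":-1},{"rx":0,"ry":0,"rz":0,"x":0,"y":0,"z":0,"gripper":-1}]'
```

```text
clock: 27.98
position: [0.5253, 0.1613, 0.0109]
tool_rot: [0.018, 1.0, 0.0, 0.0]
wrist_force: [-0.6, -0.1, 0.4]
gripper_width: 0.0018
grip_force: 0.0
clock: 28.6
position: [0.5134, 0.1617, 0.0111]
tool_rot: [0.018, 1.0, 0.0, 0.001]
wrist_force: [4.3, -1.1, -1.8]
gripper_width: 0.0007
grip_force: 2.0
clock: 28.85
position: [0.5134, 0.1618, 0.0115]
tool_rot: [0.018, 1.0, 0.0, 0.002]
wrist_force: [9.1, -1.2, -0.9]
gripper_width: 0.0005
grip_force: 4.9
clock: 29.1
position: [0.5133, 0.1619, 0.0117]
tool_rot: [0.018, 1.0, 0.0, 0.003]
wrist_force: [12.9, -2.5, -1.6]
gripper_width: 0.0004
grip_force: 6.8
```

```bash
python3 -m crank '[{"rx":0,"ry":0,"rz":0,"x":-0.02,"y":0,"z":-0.01,"gripper":-1},{"rx":0,"ry":0,"rz":0,"x":-0.03,"y":0,"z":-0.04,"gripper":0.5},{"rx":0,"ry":0,"rz":0,"x":-0.03,"y":-0.03,"z":-0.04,"gripper":0.5},{"rx":0,"ry":0,"rz":0.17,"x":-0.025,"y":-0.05,"z":0,"gripper":0.5},{"rx":0,"ry":0,"rz":0,"x":0,"y":0,"z":0,"gripper":0.5},{"rx":0,"ry":0,"rz":0,"x":0,"y":0,"z":0,"gripper":0.5}]' 35
python3 - <<'E'
from h import *
p,P=wplate(606,66,14,(90,60),2)
def blk(y,h,x0,x1,t):
    m=(abs(P[...,1]-y)<42)&(P[...,0]>x0)&(P[...,0]<x1)&(abs(P[...,2]-h)<1.7);m=cv2.morphologyEx(m.astype(np.uint8),cv2.MORPH_OPEN,np.ones((3,3)))>0
    q=P[m][:,:2].astype(np.float32);print(t,len(q),cv2.minAreaRect(q) if len(q)>5 else 0)
blk(161,24.6,475,545,"p18");blk(88,27.5,380,500,"s14")
go(606+33.3,66-7,3.5,78)
E
```

```text
clock: 29.85
position: [0.6118, 0.0784, 0.1004]
tool_rot: [0.102, 0.995, -0.0, -0.001]
wrist_force: [0.2, 0.5, -0.1]
gripper_width: 0.0467
grip_force: 0.0
wrist 6067 ((606.7017211914062, 66.7714614868164), (40.197425842285156, 89.8468017578125), 78.65196990966797)
p18 1502 ((493.4072265625, 163.1363983154297), (40.07175827026367, 21.129974365234375), 88.34781646728516)
s14 7179 ((450.8442687988281, 87.7822265625), (72.14954376220703, 60.89414978027344), 87.52378845214844)
t 29.9 tcp [611.7  79.1 100.4] cur yaw 78.3 tilt [-0.001  0.    -1.   ] q7 1.41 w 51.0 F [-0.3  0.9 -0.5]
rz 0.005 shift [-0.0313 -0.0139  0.0969]
```

```bash
python3 -m crank '[{"rx":0,"ry":0,"rz":0,"x":-0.0325,"y":-0.013,"z":0.03,"gripper":0.5},{"rx":0,"ry":0,"rz":0,"x":0,"y":0,"z":0.03,"gripper":0.5},{"rx":0,"ry":0,"rz":0,"x":0,"y":0,"z":0.03,"gripper":0.5},{"rx":0,"ry":0,"rz":0,"x":0,"y":0,"z":0.007,"gripper":0.5},{"rx":0,"ry":0,"rz":0,"x":0,"y":0,"z":0,"gripper":0.5},{"rx":0,"ry":0,"rz":0,"x":0,"y":0,"z":0,"gripper":-0.2},{"rx":0,"ry":0,"rz":0,"x":0,"y":0,"z":0,"gripper":-0.8},{"rx":0,"ry":0,"rz":0,"x":0,"y":0,"z":0,"gripper":-0.8},{"rx":0,"ry":0,"rz":0,"x":0,"y":0,"z":0,"gripper":-0.8},{"rx":0,"ry":0,"rz":0,"x":0,"y":0,"z":0,"gripper":-0.8}]' 35
python3 - <<'E'
from h import *
S=np.array([443.0,88.2]);a=np.radians(-2.05)
t=S+123*np.array([np.cos(a),np.sin(a)]);print(t)
go(t[0],t[1],10,87.95)
E
```

```text
clock: 31.15
position: [0.6418, 0.0588, 0.0043]
tool_rot: [0.103, 0.995, 0.0, 0.0]
wrist_force: [-1.3, 1.8, 5.7]
gripper_width: 0.0394
grip_force: 35.0
[565.92127888  83.80009119]
t 31.15 tcp [641.8  58.8   4.3] cur yaw 78.2 tilt [ 0.  0. -1.] q7 1.51 w 39.4 F [-1.3  1.8  5.7]
rz -0.17 shift [ 0.0767  0.0223 -0.0057]
```

```bash
python3 -m crank '[{"rx":0,"ry":0,"rz":0,"x":0,"y":0,"z":-0.03,"gripper":-0.8},{"rx":0,"ry":0,"rz":-0.17,"x":0,"y":0,"z":0,"gripper":-0.8},{"rx":0,"ry":0,"rz":0,"x":0.038,"y":0.011,"z":0,"gripper":-0.8},{"rx":0,"ry":0,"rz":0,"x":0.0385,"y":0.0115,"z":0,"gripper":-0.8},{"rx":0,"ry":0,"rz":0,"x":0,"y":0,"z":0,"gripper":-0.8},{"rx":0,"ry":0,"rz":0,"x":0,"y":0,"z":0.015,"gripper":-0.8},{"rx":0,"ry":0,"rz":0,"x":0,"y":0,"z":0.0065,"gripper":-0.8},{"rx":0,"ry":0,"rz":0,"x":0,"y":0,"z":0.001,"gripper":-0.8},{"rx":0,"ry":0,"rz":0,"x":0,"y":0,"z":0,"gripper":-0.8}]'
python3 - <<'E'
from h import *
go(565.9,83.8,11.1,87.95)
p,P=wplate(530,86,20,(70,30),3)
m=(abs(P[...,1]-88)<45)&(abs(P[...,0]-445)<60)&(abs(P[...,2]-27.5)<1.5);m=cv2.morphologyEx(m.astype(np.uint8),cv2.MORPH_OPEN,np.ones((3,3)))>0
q=P[m][:,:2].astype(np.float32);print("s14",len(q),cv2.minAreaRect(q))
E
```

```text
clock: 32.28
position: [0.5661, 0.0835, 0.0111]
tool_rot: [0.018, 1.0, -0.0, -0.0]
wrist_force: [-0.7, 0.3, -0.7]
gripper_width: 0.0394
grip_force: 35.0
t 32.27 tcp [566.1  83.5  11.1] cur yaw 87.9 tilt [-0. -0. -1.] q7 1.59 w 39.4 F [-0.7  0.3 -0.7]
rz -0.001 shift [0.0002 0.0003 0.    ]
wrist 15184 ((530.4244995117188, 86.71940612792969), (59.26302719116211, 89.4889144897461), 87.90753936767578)
s14 20080 ((449.98193359375, 87.86245727539062), (72.14505004882812, 62.227909088134766), 87.94427490234375)
```

```bash
python3 -m crank '[{"rx":0,"ry":0,"rz":0,"x":0.005,"y":0.0003,"z":0,"gripper":-0.8},{"rx":0,"ry":0,"rz":0,"x":0.005,"y":0,"z":0,"gripper":-0.8},{"rx":0,"ry":0,"rz":0,"x":0.006,"y":0,"z":0,"gripper":-0.8},{"rx":0,"ry":0,"rz":0,"x":0,"y":0,"z":0,"gripper":-0.8}]'
python3 -m crank '[{"rx":0,"ry":0,"rz":0,"x":0.01,"y":0,"z":0,"gripper":-0.8},{"rx":0,"ry":0,"rz":0,"x":0.01,"y":0,"z":0,"gripper":-0.8},{"rx":0,"ry":0,"rz":0,"x":0.01,"y":0,"z":0,"gripper":-0.8},{"rx":0,"ry":0,"rz":0,"x":0.01,"y":0,"z":0,"gripper":-0.8},{"rx":0,"ry":0,"rz":0,"x":0.01,"y":0,"z":0,"gripper":-0.8},{"rx":0,"ry":0,"rz":0,"x":0.005,"y":0,"z":0,"gripper":-0.8},{"rx":0,"ry":0,"rz":0,"x":0,"y":0,"z":0,"gripper":-0.8}]'
```

```text
clock: 32.83
position: [0.5494, 0.0849, 0.0115]
tool_rot: [0.018, 1.0, 0.0, -0.0]
wrist_force: [-0.1, 0.6, -1.3]
gripper_width: 0.0395
grip_force: 35.0
clock: 33.7
position: [0.4948, 0.0869, 0.0115]
tool_rot: [0.018, 1.0, 0.0, 0.0]
wrist_force: [0.6, -0.0, -1.6]
gripper_width: 0.0395
grip_force: 35.0
```

```bash
python3 -m crank '[{"rx":0,"ry":0,"rz":0,"x":0,"y":0,"z":0.0005,"gripper":0},{"rx":0,"ry":0,"rz":0,"x":0,"y":0,"z":0,"gripper":0},{"rx":0,"ry":0,"rz":0,"x":-0.014,"y":0,"z":0,"gripper":0},{"rx":0,"ry":0,"rz":0,"x":-0.014,"y":0,"z":0,"gripper":0},{"rx":0,"ry":0,"rz":0,"x":0,"y":0,"z":0,"gripper":0},{"rx":0,"ry":0,"rz":0,"x":0,"y":0,"z":0,"gripper":-1},{"rx":0,"ry":0,"rz":0,"x":0,"y":0,"z":0,"gripper":-1},{"rx":0,"ry":0,"rz":0,"x":0,"y":0,"z":0,"gripper":-1},{"rx":0,"ry":0,"rz":0,"x":0,"y":0,"z":0,"gripper":-1},{"rx":0,"ry":0,"rz":0,"x":0,"y":0,"z":0,"gripper":-1}]' 10
python3 -m crank '[{"rx":0,"ry":0,"rz":0,"x":0.005,"y":0,"z":0,"gripper":-1},{"rx":0,"ry":0,"rz":0,"x":0.003,"y":0,"z":0,"gripper":-1},{"rx":0,"ry":0,"rz":0,"x":0.003,"y":0,"z":0,"gripper":-1},{"rx":0,"ry":0,"rz":0,"x":0.0015,"y":0,"z":0,"gripper":-1},{"rx":0,"ry":0,"rz":0,"x":0,"y":0,"z":0,"gripper":-1}]'
python3 -m crank '[{"rx":0,"ry":0,"rz":0,"x":0.0015,"y":0,"z":0,"gripper":-1},{"rx":0,"ry":0,"rz":0,"x":0,"y":0,"z":0,"gripper":-1}]'
python3 -m crank '[{"rx":0,"ry":0,"rz":0,"x":0.001,"y":0,"z":0,"gripper":-1},{"rx":0,"ry":0,"rz":0,"x":0,"y":0,"z":0,"gripper":-1}]'
python3 - <<'E'
from h import *
go(615,270,100)
E
```

```text
clock: 34.95
position: [0.5229, 0.0858, 0.0109]
tool_rot: [0.018, 1.0, 0.0, -0.0]
wrist_force: [0.8, -0.7, -0.8]
gripper_width: 0.0016
grip_force: 0.0
clock: 35.58
position: [0.5107, 0.0863, 0.011]
tool_rot: [0.018, 1.0, 0.0, 0.0]
wrist_force: [0.6, -0.2, 1.7]
gripper_width: 0.0008
grip_force: 0.7
clock: 35.83
position: [0.5106, 0.0863, 0.0113]
tool_rot: [0.018, 1.0, 0.0, 0.001]
wrist_force: [6.8, 0.2, -0.6]
gripper_width: 0.0006
grip_force: 3.7
clock: 36.08
position: [0.5106, 0.0864, 0.0116]
tool_rot: [0.018, 1.0, 0.0, 0.002]
wrist_force: [11.1, -0.3, 0.1]
gripper_width: 0.0006
grip_force: 5.4
t 36.08 tcp [510.6  86.4  11.6] cur yaw 87.9 tilt [ 0.005  0.    -1.   ] q7 1.56 w 0.6 F [11.1 -0.3  0.1]
rz -0.0 shift [-0.0981  0.1873 -0.0878]
```

```bash
python3 -m crank '[{"rx":0,"ry":0,"rz":0,"x":-0.02,"y":0,"z":-0.01,"gripper":-1},{"rx":0,"ry":0,"rz":0,"x":-0.03,"y":0,"z":-0.04,"gripper":0.5},{"rx":0,"ry":0,"rz":0,"x":-0.03,"y":0.03,"z":-0.04,"gripper":0.5},{"rx":0,"ry":0,"rz":0,"x":-0.015,"y":0.055,"z":0,"gripper":0.5},{"rx":0,"ry":0,"rz":0,"x":0,"y":0.055,"z":0,"gripper":0.5},{"rx":0,"ry":0,"rz":-0.08,"x":0,"y":0.055,"z":0,"gripper":0.5},{"rx":0,"ry":0,"rz":0,"x":0,"y":0,"z":0,"gripper":0.5},{"rx":0,"ry":0,"rz":0,"x":0,"y":0,"z":0,"gripper":0.5}]' 35
python3 - <<'E'
from h import *
p,P=wplate(622,295,6,(70,60),2);cv2.imwrite("pics/w6.png",p["img"][:,:,::-1])
go(622.5+35,295+2.3,2.5,93)
E
```

```text
clock: 37.08
position: [0.6096, 0.2771, 0.1005]
tool_rot: [-0.022, 1.0, -0.0, -0.0]
wrist_force: [0.4, -0.3, -0.8]
gripper_width: 0.067
grip_force: 0.0
wrist 5460 ((623.259521484375, 296.35357666015625), (90.55050659179688, 39.90740966796875), 2.859107255935669)
t 37.12 tcp [609.9 276.4 100.7] cur yaw 92.4 tilt [-0.    -0.001 -1.   ] q7 1.33 w 69.4 F [ 0.3 -0.8 -0.2]
rz -0.01 shift [-0.0487  0.0185  0.0982]
```

View pics/w6.png

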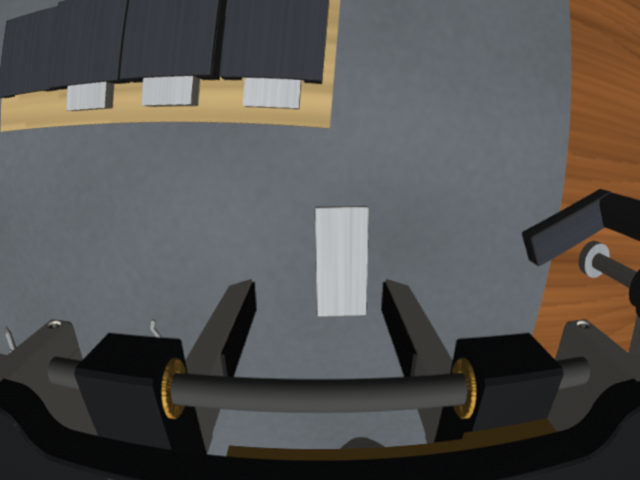

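Plate6 is at (342,262), and three plates already sit in their slots along the apron.

```bash
python3 -m crank '[{"rx":0,"ry":0,"rz":-0.008,"x":0,"y":0.0,"z":0,"gripper":0.5},{"rx":0,"ry":0,"rz":0,"x":-0.049,"y":0.019,"z":0.03,"gripper":0.5},{"rx":0,"ry":0,"rz":0,"x":0,"y":0,"z":0.03,"gripper":0.5},{"rx":0,"ry":0,"rz":0,"x":0,"y":0,"z":0.03,"gripper":0.5},{"rx":0,"ry":0,"rz":0,"x":0,"y":0,"z":0.009,"gripper":0.5},{"rx":0,"ry":0,"rz":0,"x":0,"y":0,"z":0,"gripper":0.5},{"rx":0,"ry":0,"rz":0,"x":0,"y":0,"z":0,"gripper":-0.2},{"rx":0,"ry":0,"rz":0,"x":0,"y":0,"z":0,"gripper":-0.8},{"rx":0,"ry":0,"rz":0,"x":0,"y":0,"z":0,"gripper":-0.8},{"rx":0,"ry":0,"rz":0,"x":0,"y":0,"z":0,"gripper":-0.8},{"rx":0,"ry":0,"rz":0,"x":0,"y":0,"z":0,"gripper":-0.8}]' 35
python3 - <<'E'
from h import *
S=np.array([440.3,12.2]);a=np.radians(-2.05)
t=S+123*np.array([np.cos(a),np.sin(a)]);print(t)
go(t[0],t[1],40,87.95)
E
```

```text
clock: 38.5
position: [0.658, 0.2994, 0.0022]
tool_rot: [-0.026, 1.0, 0.0, 0.0]
wrist_force: [-1.6, -0.7, 5.6]
gripper_width: 0.0393
grip_force: 34.9
[563.22127888   7.80009119]
t 38.5 tcp [658.  299.4   2.2] cur yaw 93.0 tilt [ 0.  0. -1.] q7 1.38 w 39.3 F [-1.6 -0.7  5.6]
rz 0.088 shift [ 0.0843 -0.2948 -0.0379]
```

```bash
python3 -m crank '[{"rx":0,"ry":0,"rz":0,"x":0,"y":0,"z":-0.04,"gripper":-0.8},{"rx":0,"ry":0,"rz":0.088,"x":0,"y":0,"z":0,"gripper":-0.8},{"rx":0,"ry":0,"rz":0,"x":0.014,"y":-0.049,"z":0,"gripper":-0.8},{"rx":0,"ry":0,"rz":0,"x":0.014,"y":-0.049,"z":0,"gripper":-0.8},{"rx":0,"ry":0,"rz":0,"x":0.014,"y":-0.049,"z":0,"gripper":-0.8},{"rx":0,"ry":0,"rz":0,"x":0.014,"y":-0.049,"z":0,"gripper":-0.8},{"rx":0,"ry":0,"rz":0,"x":0.014,"y":-0.049,"z":0,"gripper":-0.8},{"rx":0,"ry":0,"rz":0,"x":0.014,"y":-0.05,"z":0,"gripper":-0.8},{"rx":0,"ry":0,"rz":0,"x":0,"y":0,"z":0,"gripper":-0.8},{"rx":0,"ry":0,"rz":0,"x":0,"y":0,"z":0,"gripper":-0.8}]'
python3 - <<'E'
from h import *
p,P=wplate(530,9,46,(70,30),4)
m=(abs(P[...,1]-12)<45)&(abs(P[...,0]-440)<60)&(abs(P[...,2]-19.5)<1.5);m=cv2.morphologyEx(m.astype(np.uint8),cv2.MORPH_OPEN,np.ones((3,3)))>0
q=P[m][:,:2].astype(np.float32);print("s6",len(q),cv2.minAreaRect(q))
m=(abs(P[...,1]-8)<20)&(P[...,0]>445)&(P[...,0]<540);
for lo in range(488,556,10):
    k=m&(abs(P[...,0]-lo)<4)&(P[...,2]>38)&(P[...,2]<55);print(lo,np.median(P[k][:,2]).round(1) if k.any() else None)
go(563.2,7.8,8.9,87.95)
E
```

```text
clock: 39.75
position: [0.5636, 0.008, 0.0419]
tool_rot: [0.018, 1.0, 0.0, 0.0]
wrist_force: [0.9, 1.2, -0.3]
gripper_width: 0.0394
grip_force: 34.9
wrist 14301 ((528.5435791015625, 9.499942779541016), (53.476890563964844, 90.1893310546875), 88.91117095947266)
s6 16257 ((440.051513671875, 12.185684204101562), (71.96128845214844, 75.95976257324219), 87.88411712646484)
488 45.8
498 45.8
508 45.9
518 46.0
528 46.0
538 46.1
548 None
t 39.8 tcp [563.7   8.6  41.9] cur yaw 88.0 tilt [ 0.  0. -1.] q7 1.7 w 39.2 F [-0.8  0.5  0.2]
rz 0.001 shift [ 0.0005 -0.0008  0.033 ]
```

```bash
python3 -m crank '[{"rx":0,"ry":0,"rz":0,"x":0,"y":-0.0008,"z":0.02,"gripper":-0.8},{"rx":0,"ry":0,"rz":0,"x":0,"y":0,"z":0.01,"gripper":-0.8},{"rx":0,"ry":0,"rz":0,"x":0,"y":0,"z":0.003,"gripper":-0.8},{"rx":0,"ry":0,"rz":0,"x":0,"y":0,"z":0,"gripper":-0.8}]'
python3 -m crank '[{"rx":0,"ry":0,"rz":0,"x":0.005,"y":0,"z":0,"gripper":-0.8},{"rx":0,"ry":0,"rz":0,"x":0.005,"y":0,"z":0,"gripper":-0.8},{"rx":0,"ry":0,"rz":0,"x":0.006,"y":0,"z":0,"gripper":-0.8},{"rx":0,"ry":0,"rz":0,"x":0,"y":0,"z":0,"gripper":-0.8}]'
```

```text
clock: 40.3
position: [0.5634, 0.0069, 0.0089]
tool_rot: [0.018, 1.0, -0.0, -0.0]
wrist_force: [-0.3, -0.7, -0.1]
gripper_width: 0.0393
grip_force: 34.9
clock: 40.8
position: [0.5468, 0.0073, 0.009]
tool_rot: [0.018, 1.0, 0.0, -0.0]
wrist_force: [-1.0, 0.7, -0.1]
gripper_width: 0.039
grip_force: 34.9
```

```bash
python3 -m crank '[{"rx":0,"ry":0,"rz":0,"x":0.01,"y":0.001,"z":0,"gripper":-0.8},{"rx":0,"ry":0,"rz":0,"x":0.01,"y":0,"z":0,"gripper":-0.8},{"rx":0,"ry":0,"rz":0,"x":0.01,"y":0,"z":0,"gripper":-0.8},{"rx":0,"ry":0,"rz":0,"x":0.01,"y":0,"z":0,"gripper":-0.8},{"rx":0,"ry":0,"rz":0,"x":0.01,"y":0,"z":0,"gripper":-0.8},{"rx":0,"ry":0,"rz":0,"x":0.005,"y":0,"z":0,"gripper":-0.8},{"rx":0,"ry":0,"rz":0,"x":0,"y":0,"z":0,"gripper":-0.8}]'
```

```text
clock: 41.68
position: [0.4922, 0.0103, 0.0089]
tool_rot: [0.018, 1.0, 0.0, -0.0]
wrist_force: [-0.2, -1.0, -0.5]
gripper_width: 0.0389
grip_force: 34.9
```

```bash
python3 -m crank '[{"rx":0,"ry":0,"rz":0,"x":0,"y":0,"z":0,"gripper":0},{"rx":0,"ry":0,"rz":0,"x":0,"y":0,"z":0,"gripper":0},{"rx":0,"ry":0,"rz":0,"x":-0.014,"y":0,"z":0,"gripper":0},{"rx":0,"ry":0,"rz":0,"x":-0.014,"y":0,"z":0,"gripper":0},{"rx":0,"ry":0,"rz":0,"x":0,"y":0,"z":0,"gripper":0},{"rx":0,"ry":0,"rz":0,"x":0,"y":0,"z":0,"gripper":-1},{"rx":0,"ry":0,"rz":0,"x":0,"y":0,"z":0,"gripper":-1},{"rx":0,"ry":0,"rz":0,"x":0,"y":0,"z":0,"gripper":-1},{"rx":0,"ry":0,"rz":0,"x":0,"y":0,"z":0,"gripper":-1},{"rx":0,"ry":0,"rz":0,"x":0,"y":0,"z":0,"gripper":-1}]' 10
python3 -m crank '[{"rx":0,"ry":0,"rz":0,"x":0.005,"y":0,"z":0,"gripper":-1},{"rx":0,"ry":0,"rz":0,"x":0.003,"y":0,"z":0,"gripper":-1},{"rx":0,"ry":0,"rz":0,"x":0.003,"y":0,"z":0,"gripper":-1},{"rx":0,"ry":0,"rz":0,"x":0.0015,"y":0,"z":0,"gripper":-1},{"rx":0,"ry":0,"rz":0,"x":0,"y":0,"z":0,"gripper":-1}]'
python3 -m crank '[{"rx":0,"ry":0,"rz":0,"x":0.0015,"y":0,"z":0,"gripper":-1},{"rx":0,"ry":0,"rz":0,"x":0,"y":0,"z":0,"gripper":-1}]'
python3 -m crank '[{"rx":0,"ry":0,"rz":0,"x":0.001,"y":0,"z":0,"gripper":-1},{"rx":0,"ry":0,"rz":0,"x":0,"y":0,"z":0,"gripper":-1}]'
```

```text
clock: 42.92
position: [0.5204, 0.0093, 0.0089]
tool_rot: [0.018, 1.0, 0.0, 0.0]
wrist_force: [-0.5, 1.0, 0.5]
gripper_width: 0.0014
grip_force: 0.0
clock: 43.55
position: [0.508, 0.0097, 0.009]
tool_rot: [0.018, 1.0, 0.0, 0.0]
wrist_force: [0.5, 0.0, 0.2]
gripper_width: 0.0007
grip_force: 0.3
clock: 43.8
position: [0.5077, 0.0097, 0.0093]
tool_rot: [0.018, 1.0, -0.0, 0.001]
wrist_force: [5.6, 0.0, -0.5]
gripper_width: 0.0002
grip_force: 2.8
clock: 44.05
position: [0.5076, 0.0097, 0.0095]
tool_rot: [0.018, 1.0, -0.0, 0.002]
wrist_force: [7.9, -1.0, 0.4]
gripper_width: 0.0006
grip_force: 4.3
```

```bash
python3 -m crank '[{"rx":0,"ry":0,"rz":0,"x":-0.02,"y":0,"z":-0.01,"gripper":-1},{"rx":0,"ry":0,"rz":0,"x":-0.03,"y":0,"z":-0.05,"gripper":-1},{"rx":0,"ry":0,"rz":0,"x":-0.03,"y":0.03,"z":-0.05,"gripper":-1},{"rx":0,"ry":0,"rz":0,"x":-0.02,"y":0.05,"z":-0.04,"gripper":-1},{"rx":0,"ry":0,"rz":0,"x":0,"y":0.04,"z":0,"gripper":-1},{"rx":0,"ry":0,"rz":0,"x":0,"y":0,"z":0,"gripper":-1},{"rx":0,"ry":0,"rz":0,"x":0,"y":0,"z":0,"gripper":-1}]'
python3 - <<'E'
from h import *
p=cams.capture("wrist");P=wcloud(p)*1000;cv2.imwrite("pics/w7.png",p["img"][:,:,::-1])
for t,x,y,h in(("p10",496,238,16.5),("p18",494,162,24.5),("p14",491,86,20.5),("p6",488,10,12.5)):
    m=(abs(P[...,1]-y)<35)&(P[...,0]>x-20)&(P[...,0]<x+45)&(abs(P[...,2]-h)<2);m=cv2.morphologyEx(m.astype(np.uint8),cv2.MORPH_OPEN,np.ones((3,3)))>0
    q=P[m][:,:2].astype(np.float32);print(t,len(q),cv2.minAreaRect(q) if len(q)>5 else 0)
p=cams.capture("top");look(p,["enclosure","mat"]);cv2.imwrite("pics/t7.png",p["img"][:,:,::-1])
p=cams.capture("side");look(p,["enclosure"])
E
```

```text
clock: 44.92
position: [0.6062, 0.1207, 0.1534]
tool_rot: [0.018, 1.0, -0.0, -0.0]
wrist_force: [-1.0, 0.1, 0.1]
gripper_width: 0.0003
grip_force: 0.0
p10 958 ((496.088134765625, 239.25555419921875), (40.710723876953125, 20.68096351623535), 88.18317413330078)
p18 1156 ((493.7552490234375, 163.1414031982422), (39.18896484375, 20.781206130981445), 87.57569885253906)
p14 1161 ((490.62640380859375, 87.78621673583984), (39.82737731933594, 21.30682945251465), 88.324951171875)
p6 948 ((488.28594970703125, 11.10092544555664), (40.602420806884766, 20.786113739013672), 87.66091918945312)
enclosure 0.82 [476.5, 248.4, 38.9, 59.3] z 33.8 fit (461.0, -383.7, 112.9, 66.5, -1.4)
mat 0.8 [409.5, 358.3, 69.6, 107.4] z 3.6 fit (221.6, -297.8, 179.7, 110.1, 4.0)
mat 0.65 [460.5, 230.9, 64.5, 100.3] z 3.2 fit (459.7, -390.3, 184.6, 112.2, 0.3)
enclosure 0.65 [274.6, 334.6, 62.4, 38.1] z 34.2 fit (462.3, -402.0, 111.4, 83.5, -2.3)
```

View pics/w7.png

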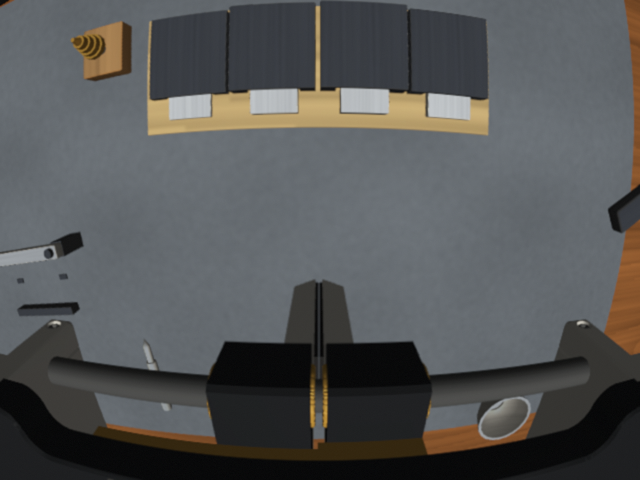

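View pics/t7.png

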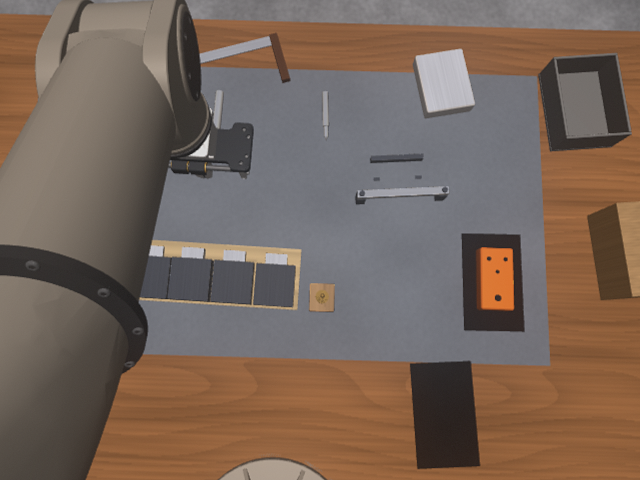

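All four plates show about 20 mm in their slots, at (190,107), (274,102), (364,101) and (448,107) in the wrist view. The enclosure is on the far mat at (496,278), and the tools are where they were. I'll check the alignment once more, then hand in.

Run:
```python
from h import *
p=cams.capture("top");P=cloud(p)*1000
m=(abs(P[...,0]-460)<80)&(abs(P[...,1]+387)<60)&(abs(P[...,2]-34)<2)
R_=cv2.minAreaRect(P[m][:,:2].astype(np.float32));print(R_)
a=(R_[2]+45)%90-45
if abs(a-.3)<2: print(r.finish_job())
```

```text
((462.0456237792969, -387.56024169921875), (59.406803131103516, 111.03898620605469), 88.85938262939453)
the job is handed in; nothing more can be done
None
```

The job is done and handed in: the enclosure went under the gauge bar to the stop, came back out and lies holes up on the far mat, about 1.5° off square. All four plates are home in their matching slots, and I did not touch the punch or the deburring tool.

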